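# Try a reamer's taper shank in the bench socket and drift it loose

## Robot

A 6-joint arm with a two-finger parallel gripper is mounted at the origin on the work surface. World frame = base frame: x ahead of the robot, y to its left, z up, the work surface at z = 0. Lengths are in m, angles in degrees, forces in N, time in s.
With the tool pointing down it reaches from about 0.4 to 0.825 m from the base axis. Payload 7 kg.
Tool frame: the origin (TCP) lies between the finger pads; the fingertips stand 11 mm ahead of it and the grasp point (between the pads) lies 8 mm behind it (r.tcp_to_tips is the distance from the TCP to the fingertips, in m); x points along the fingers, y is the direction in which the jaws open and shut, and the axes are right-handed (so a half turn about x gives the same grasp; the last joint's range is limited). The gripper opens to 88 mm and grips with 3 to 60 N. Pads are 19 mm wide; open, the fingers measure 130 mm over their backs; the gripper's body (78 mm by 193 mm) begins 47 mm behind the grasp point.
Start: joints at [16.507, 20.546, 0.682, 0, -70.136, -16.507], TCP at [0.675, -0, 0.238] pointing down, gripper open.
Joint ranges: [-176.03, 176.03], [-82.01, 121.73], [-58.28, 71.71], [-173.87, 95.51], [-174.79, -0.11], [-173.66, 173.66]. Speed limits (degrees/s): [136.94, 136.94, 172.46, 180, 180, 180].

## Interface

Orientations are given as [roll, pitch, yaw] about the fixed x, y, z axes, in that order (R = Rz(yaw) Ry(pitch) Rx(roll)).
In Python, from plant import r gives the robot as it stands.
- The arm moves only by the tool arm_command, never from a script. Its argument "plan" is a list of rows, each an object of numbers: "dx", "dy", "dz": the shift along the tool's x, y, z each as a share of 0.02 m, from -1 to 1; "wx", "wy", "wz": the turn, a rotation vector about the tool's x, y, z each as a share of 0.08 rad, from -1 to 1. In form: [{"dx": .., "dy": .., "dz": .., "wx": .., "wy": .., "wz": ..}, ...]. A call has 1 to 20 rows; each row shifts and turns the pose as measured when the row begins, along the tool's axes as they then stand; what a row does not reach is not made up. A row lasts 1/12 s, in which the tool goes at most 41.7 mm and 7.16 degrees, less where a joint would pass 70% of its speed; a pose out of reach is approached as far as the arm can. A call with a number of a shift or a turn outside -1 to 1 is refused whole. A call with a gripper value outside its range is refused whole. "fingers" is the closure, from -1 (fully open) to 1 (shut), so that 0 is half open, set as the call begins (left out, the last holds). The fingers move at their own pace and stop on an object; "force" is the grip in N (left out, the last holds). Time passes only in rows, so rows that do not move let the fingers close. It gives the time, the measured TCP pose, the force and the opening at its end, in the units of the state.
- r.get_state(): the state, without advancing time (a new reading comes with each control period).
- r.capture(name): name is "scene" or "side" or "wrist"; returns (picture, depth): 384x512x3 uint8, red, green, blue; 384x512 float32, m along the optical axis (not along the pixel's ray), 0 where there is no reading.
- r.camera_model(name): a dict with "vertical_fov" (degrees; the focal length in pixels is half the picture's height over the tangent of half this angle, whatever the lens; pixels are square), "cx", "cy" (the principal point, pixels), "dist" ([k1, k2, p1, p2, k3] as OpenCV has them; the pictures are not rectified), "R" (3x3) and "t" (3): a world point X has camera coordinates R X + t. Camera axes: x right, y down, z forward; pixel columns grow to the right and rows downward; lengths in m; the calibration is good to about 2 mm. A picture is of the moment at which its call begins: read the wrist's pose just before it. camera_model takes no time and is no camera call; for the wrist camera it gives the pose at the moment of the call.
- r.close_job(): hands the job in, once; it reports no verdict.
Trained networks look in the newest picture that a camera, given by its name, has taken for a name from the list of things; names that differ only in an ending like _2 or _b are one class to them, and where a whole thing is asked for, a point or a joint stands for the part that bears it (a point fixed in the world has none). Each returns a list of dicts, best first, with "score" (0 to 1); they miss things now and then, are a little off and sometimes report something else, mostly with a low value. They report only what shows in the picture. A call takes as long as a camera call. They do not tell look-alikes from the thing itself.
- r.cut_out(camera, query): "mask" (384x512 bool, what is visible of it) and "bbox" ([left, top, width, height] in pixels, round what is visible of it).
- r.spot_point(camera, query): "centre" ([column, row] in pixels: a listed point, or the origin of a listed thing).
The state is a dict: "time_s": time; "joints": joint angles; "qd": joint speeds; "joint_torque": joint torques, N m; "tcp_pos": TCP position; "eef_rot": TCP orientation; "contact_force": force on the tool from outside, world axes, zero at the start; "moment": the same for the moment, N m; "gripper_width": finger opening in m.
Only numpy, scipy, OpenCV 4.12 (cv2) and the standard library are available. Lean on these libraries where they do the work, as an engineer would, in place of code of your own. Each camera call takes 0.05 s, during which the arm holds its last target.

## Task

Check the fit of the pipe reamer before it goes back into stock: take it from its wooden rest, push its taper shank gently into the bench socket while twisting it to and fro until its collar is fully home on the socket's face, and let go. Then free it with the drift, not by pulling: drive the wedge blade along the ledge and through the slot under the shank until the collar stands at least 6 mm clear of the face, and leave the drift there and the reamer standing upright on it. Never press the reamer into the socket with more than about 20 N, and leave the other fittings where they are.

Things in the scene. Friction and masses are not known exactly. Their poses are not given: they have to be found in the camera images.
- socket: Bench socket: grey foot 120 x 100 x 8 mm fixed to the bench; on it, on springs between two pins, a dark steel head, a tube of 60 mm outer diameter with a flat top face 110 mm above the bench, bored out and lined with four sprung brass segments that form a taper. Origin: on the bench under the bore's upright axis; z up, y along the slot and ledge.
- socket_mouth (a point): Centre of the socket's top face, on the bore's axis, 110 mm above the bench. A shank pushed in straight binds short of home: it would need over 25 N. Twisted to and fro about 0.25 rad each way while it goes down, it needs only 5 to 15 N, and then stays home by friction when let go.
- slot (a point): On the slot's floor, on the bore's axis. The slot runs through the socket along its y, 26 mm wide between two cheeks (each 44 mm long in y, x from 13 to 29 mm either side), from 30 to 66 mm above the bench. Its floor is the top of a steel ledge, 18 mm wide, 30 mm above the bench, that sticks out 105 mm from the axis at -y and 45 mm at +y.
- ledge_end (a point): Middle of the ledge's top at its long end, on the socket's -y side, 105 mm from the bore's axis, 30 mm above the bench. The drift goes in from this side, towards the socket's +y.
- reamer: Steel pipe reamer, about 0.5 kg, 124 mm tall, shank down. Origin: centre of the shank's lower end; z up its axis; x, y across the flats of its square. Heights from the origin: taper shank 0 to 62 mm (17 mm diameter at the end, 32 mm at the top), round collar 62 to 68 mm (54 mm diameter), square 68 to 104 mm (30 x 30 mm, grip here), fluted cone to 124 mm (26 mm diameter at its foot).
- shank_end (a point): Centre of the shank's flat lower end (the reamer's origin). Fully home, with the collar's underside on the socket's top face, it is 48 mm above the bench (less what the head has sunk); on the way down the shank first meets the sprung liner about 11 mm above that.
- reamer_grip (a point): Point on the reamer's axis in the square, 92 mm above the shank's lower end: a good place for the middle of the finger pads.
- rest: Wooden block 72 x 72 x 66 mm fixed on the bench, with a wide hole (37 mm) down its middle in which the reamer hangs loosely by its collar. Origin: centre of its underside.
- drift: Drift, 210 mm long, about 0.35 kg, lying flat on the bench: aluminium blade 14 mm wide, dark steel block handle 70 x 22 x 36 mm. Origin: on its flat underside at mid-length; x points along it to the tip, z up. Handle from x = -105 to -35 mm; blade 28 mm high from x = -35 to 0, then its top slopes evenly down to 12 mm at the tip, x = 105 mm.
- drift_tip (a point): Lower edge of the blade's tip, 105 mm ahead of the drift's origin. Standing on the ledge, the blade meets the seated shank's end when this tip is 39 mm past the bore's axis; every 10 mm further lifts the shank 1.5 mm, up to 10 mm with the tip 105 mm past. It takes a steady push of about 10 to 20 N along the drift.
- drift_grip (a point): Middle of the drift's handle, 70 mm behind the drift's origin, 24 mm above its underside. The handle does not go into the slot.
- tee: Bystander: loose steel pipe tee, 80 mm long, 66 mm tall. Origin: centre of its underside.
- elbow: Bystander: loose steel pipe elbow, about 65 mm long, 66 mm tall. Origin: under its upright end.
- nipple: Bystander: small brass pipe nipple, 44 mm in diameter, 55 mm tall, standing. Origin: centre of its underside.
- head (a joint): How far the socket's head (tube, slot and ledge together) is pushed down on its springs, m: 0 when empty, 1 mm for every 5 N. The reamer's own weight makes 1 mm; 20 N more on top of that makes 5 mm. It should not go beyond that.
There are look-alikes about, which are no part of the job. Leave any blue or purple look-alike of the reamer alone.

How it is judged:
By the outcome, as a careful person would: the job done as asked, in the order asked, and still so for the second after the job is handed in, with the robot touching nothing.
It also fails if it takes over 69 s, if anything falls off the work surface, if the arm or the gripper's body presses on something with over 40 N, if the wrist force passes 120 N, or if a joint passes its speed limit or range.

## Working session

There is one attempt and no reset: what is moved stays moved. The work goes in short steps, Python scripts to look and compute and a tool call to move; the robot and the scene stay as the last step left them, time stands still between calls to the robot, and variables do not carry over. Pictures are saved under pics/ and viewed, and the job is handed in when it is done.

Besides the shell and the picture viewer there is one more tool, called after ">>>" as name([rows], argument=value, ...), one row to a line, values as JSON. arm_command: Moves the arm, as the interface text tells. Shift numbers are shares of 0.02 m and turn numbers shares of 0.08 rad, none past 1 either way. Its arguments: {"type":"object","properties":{"plan":{"type":"array","items":{"type":"object","properties":{"dx":{"type":"number"},"dy":{"type":"number"},"dz":{"type":"number"},"wx":{"type":"number"},"wy":{"type":"number"},"wz":{"type":"number"}}}},"fingers":{"type":"number"},"force":{"type":"number"}},"required":["plan"]}

```bash
ls; mkdir -p pics; python3 - <<'E'
from plant import r
import cv2
s=r.get_state(); print(s)
for n in ["scene","side","wrist"]:
    p,d=r.capture(n); cv2.imwrite(f"pics/{n}0.png",p[:,:,::-1])
    import numpy as np; np.save(f"{n}_d0.npy",d); np.save(f"{n}_p0.npy",p)
    m=r.camera_model(n); print(n,m)
E
```

```text
pics
{'time_s': 0.0, 'joints': array([ 1.65060850e+01,  2.05899074e+01,  6.33222418e-01, -2.29002128e-02,
       -7.01360311e+01, -1.65062333e+01]), 'qd': array([-0.02007892, -0.01110767, -0.05158265,  0.02038492,  0.03779379,
        0.04984242]), 'joint_torque': array([-8.00930356e-04, -5.82726967e+01,  2.93058443e+01,  6.99745238e+00,
        6.93249181e-03, -2.06530804e-04]), 'tcp_pos': array([ 6.74513155e-01, -2.21553583e-05,  2.36626991e-01]), 'eef_rot': array([  93.43611498,   89.90481662, -176.57183205]), 'contact_force': array([-0.18110942,  0.31078246, -0.113928  ]), 'moment': array([-0.01705527,  0.07204268,  0.04272719]), 'gripper_width': 0.08757096920531297}
scene {'vertical_fov': 42.08098499155203, 'cx': 267.8070808185985, 'cy': 191.1402156037577, 'dist': array([-0.02051391,  0.        ,  0.        ,  0.        ,  0.        ]), 'R': array([[-0.19455581,  0.98085229,  0.00876418],
       [ 0.81804238,  0.16717915, -0.55032518],
       [-0.5412529 , -0.09989949, -0.83490442]]), 't': array([ 0.10438148, -0.4128129 ,  1.85054748])}
side {'vertical_fov': 55.40952652885666, 'cx': 255.97901018078613, 'cy': 193.9767255395391, 'dist': array([0.0324466, 0.       , 0.       , 0.       , 0.       ]), 'R': array([[-0.98419727, -0.17656193, -0.0134766 ],
       [-0.11187519,  0.67899912, -0.7255647 ],
       [ 0.1372577 , -0.7125911 , -0.68802198]]), 't': array([0.54925237, 0.13249758, 0.96538235])}
wrist {'vertical_fov': 61.25686579710736, 'cx': 255.3159755571318, 'cy': 188.50083976146755, 'dist': array([0.00975392, 0.        , 0.        , 0.        , 0.        ]), 'R': array([[-9.99999691e-01,  5.94590325e-04,  5.15031402e-04],
       [ 7.09893328e-04,  9.64187799e-01,  2.65219501e-01],
       [-3.38890045e-04,  2.65219784e-01, -9.64187923e-01]]), 't': array([ 0.67432361, -0.03327787,  0.3898393 ])}
```

View pics/scene0.png

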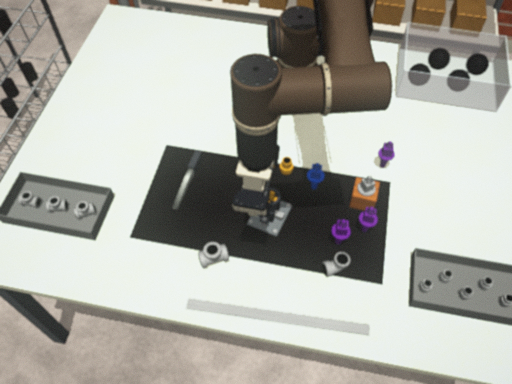

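View pics/side0.png

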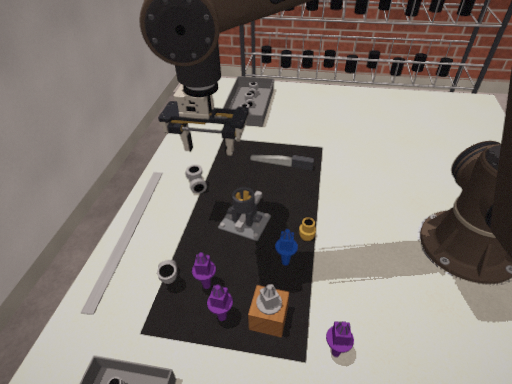

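View pics/wrist0.png

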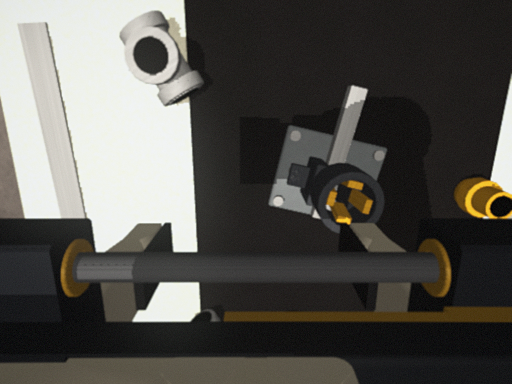

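```bash
cat > h.py <<'E'
import numpy as np,cv2
from plant import r
def K(m):
    f=192/np.tan(np.radians(m["vertical_fov"])/2)
    return np.array([[f,0,m["cx"]],[0,f,m["cy"]],[0,0,1.]])
def rays(m,uv):
    u=cv2.undistortPoints(np.asarray(uv,float).reshape(-1,1,2),K(m),m["dist"]).reshape(-1,2)
    return np.c_[u,np.ones(len(u))]
def onplane(m,uv,z):
    d=rays(m,uv)@m["R"]; o=-m["R"].T@m["t"]
    return o+d*((z-o[2])/d[:,2])[:,None]
def cloud(m,d,mask=None):
    ok=d>0
    if mask is not None: ok&=mask
    v,u=np.nonzero(ok)
    c=rays(m,np.c_[u,v])*d[v,u][:,None]
    return (c-m["t"])@m["R"],np.c_[u,v]
def proj(m,X):
    rv,_=cv2.Rodrigues(m["R"]); return cv2.projectPoints(np.asarray(X,float).reshape(-1,1,3),rv,m["t"],K(m),m["dist"])[0].reshape(-1,2)
E
python3 - <<'E'
from h import *
np.set_printoptions(precision=4,suppress=True)
zs={"socket":0,"socket_mouth":.11,"slot":.03,"ledge_end":.03,"reamer":.004,"shank_end":.004,"reamer_grip":.096,"rest":0,"drift":0,"drift_tip":0,"drift_grip":.024,"nipple":0,"tee":0,"elbow":0}
for c in ["scene","side","wrist"]:
    m=r.camera_model(c)
    for q in zs:
        o=r.spot_point(c,q)
        for e in o[:4]:
            if e["score"]>.25: print(c,q,round(e["score"],2),np.array(e["centre"]),onplane(m,e["centre"],zs[q])[0])
E
```

```text
scene socket 0.8 [269.3 213.9] [0.587  0.0147 0.    ]
scene socket_mouth 0.76 [271.3 194.4] [0.5862 0.0191 0.11  ]
scene slot 0.87 [265.2 210.1] [0.594  0.0031 0.03  ]
scene reamer 0.77 [338.3 242.9] [0.6464 0.2341 0.004 ]
scene reamer 0.69 [361. 200.] [0.4827 0.286  0.004 ]
scene reamer 0.67 [313.3 186.9] [0.4638 0.1327 0.004 ]
scene reamer 0.51 [360.7 228. ] [0.5829 0.2945 0.004 ]
scene shank_end 0.87 [361.7 229.9] [0.5888 0.298  0.004 ]
scene shank_end 0.84 [343.1 240.7] [0.6363 0.2472 0.004 ]
scene shank_end 0.63 [267.8 214.1] [0.591  0.0107 0.004 ]
scene shank_end 0.5 [313.2 185.3] [0.4578 0.1315 0.004 ]
scene reamer_grip 0.78 [340.1 226.8] [0.645  0.2273 0.096 ]
scene reamer_grip 0.76 [368.8 182.3] [0.4771 0.2935 0.096 ]
scene reamer_grip 0.76 [367.3 216.8] [0.5972 0.2995 0.096 ]
scene reamer_grip 0.6 [315.1 168.8] [0.4602 0.1297 0.096 ]
scene rest 0.97 [361.2 199.1] [0.4766 0.2867 0.    ]
scene drift 0.8 [188.7 185.4] [ 0.5348 -0.2569  0.    ]
scene drift_tip 0.61 [176.7 211. ] [ 0.6338 -0.2664  0.    ]
scene drift_grip 0.91 [196.6 163.4] [ 0.4625 -0.2485  0.024 ]
scene drift_
[... 1644 characters left out ...]
.7] [0.4063 0.0457 0.    ]
side nipple 0.52 [243.6 211.1] [ 0.5988 -0.0231  0.    ]
side tee 0.84 [197.3 183.9] [ 0.7667 -0.1156  0.    ]
side elbow 0.95 [171.1 285.5] [0.7217 0.2494 0.    ]
wrist socket 0.86 [323.9 176.7] [0.5914 0.0194 0.    ]
wrist socket 0.39 [218.1 331.6] [0.7271 0.2418 0.    ]
wrist socket_mouth 0.85 [349.4 205.7] [0.591  0.0199 0.11  ]
wrist slot 0.89 [330.2 179.7] [0.5906 0.0157 0.03  ]
wrist ledge_end 0.92 [358.   88.9] [ 0.5676 -0.0819  0.03  ]
wrist shank_end 0.64 [349.6 203.1] [0.5587 0.0519 0.004 ]
wrist drift_tip 0.63 [468.  194.3] [0.413  0.0417 0.    ]
wrist tee 0.58 [167.9  64.8] [ 0.7722 -0.1085  0.    ]
wrist elbow 0.66 [218.5 329.9] [0.7265 0.2391 0.    ]
```

```bash
cat >> h.py <<'E'
from scipy.spatial.transform import Rotation as Ro
def pose():
    s=r.get_state(); R=Ro.from_euler("xyz",s["eef_rot"],degrees=True).as_matrix()
    return s,s["tcp_pos"],R
def go(target,Rt=None):
    s,p,R=pose()
    d=R.T@(np.array(target)-p)
    print("shares of .02 total dx dy dz:",np.round(d/.02,2), "mm",np.round(d*1000,1))
    if Rt is not None:
        w=Ro.from_matrix(R.T@Rt).as_rotvec(); print("turn shares total",np.round(w/.08,2),"deg",np.round(np.degrees(w),2))
def down(yaw):  # initial tool orientation rotated by yaw(deg) about world z: x down, z -> -y at yaw 0
    R0=np.array([[0,1,0],[0,0,-1],[-1,0,0.]]);  # columns x,y,z in world
    return Ro.from_euler("z",yaw,degrees=True).as_matrix()@R0
E
python3 - <<'E'
from h import *
np.set_printoptions(precision=4,suppress=True)
s,p,R=pose(); print(p);print(R); print(down(0),np.linalg.det(down(0)))
go([.476,.31,.238],down(0))
E
```

```text
[ 0.675  -0.      0.2376]
[[ 0. -1. -0.]
 [-0. -0.  1.]
 [-1. -0. -0.]]
[[ 0.  1.  0.]
 [ 0.  0. -1.]
 [-1.  0.  0.]] 1.0
shares of .02 total dx dy dz: [-0.02  9.95 15.5 ] mm [ -0.5 199.  310. ]
turn shares total [-39.27  -0.    -0.  ] deg [-180.   -0.   -0.]
```

```bash
python3 - <<'E'
import cv2,numpy as np
a=cv2.imread("pics/side0.png"); cv2.imwrite("pics/side0c.png",cv2.resize(a[220:384,150:390],None,fx=3,fy=3,interpolation=cv2.INTER_CUBIC))
E
```

```text
(no output)
```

View pics/side0c.png

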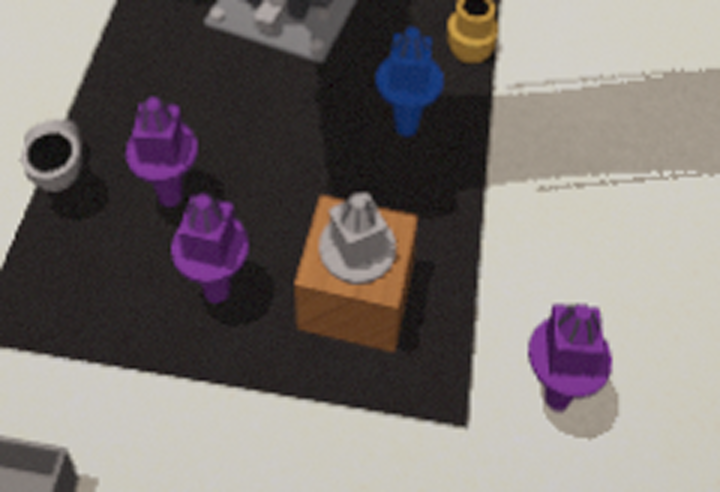

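Candidates in the side picture: purple (203,268), (220,300), (342,338), blue (287,246) and plain steel hanging in the orange wooden rest (269,300). The steel one in the rest is the reamer: it has the right colour and place. The enlarged crop confirms it.

```bash
sed -i 's/R0=np.array.*/R0=np.array([[0,-1,0],[0,0,1],[-1,0,0.]])/; s/z -> -y at yaw 0/z -> +y at yaw 0/' h.py; python3 -c "
from h import *
go([.476,.31,.238],down(0))"
```

```text
shares of .02 total dx dy dz: [-0.02  9.95 15.5 ] mm [ -0.5 199.  310. ]
turn shares total [ 0. -0.  0.] deg [ 0. -0.  0.]
```

>>> arm_command([
  {"dy": 0.6,"dz": 1},
  {"dy": 0.6,"dz": 1},
  {"dy": 0.6,"dz": 1},
  {"dy": 0.6,"dz": 1},
  {"dy": 0.6,"dz": 1},
  {"dy": 0.6,"dz": 1},
  {"dy": 0.6,"dz": 1},
  {"dy": 0.6,"dz": 1},
  {"dy": 0.6,"dz": 1},
  {"dy": 0.6,"dz": 1},
  {"dy": 0.6,"dz": 1},
  {"dy": 0.6,"dz": 1},
  {"dy": 0.6,"dz": 1},
  {"dy": 0.6,"dz": 1},
  {"dy": 0.6,"dz": 1},
  {"dy": 0.6,"dz": 0.5},
  {},
  {},
])

```text
schema error: expected keys dx, dy, dz, wx, wy, wz
```

```bash
python3 - <<'E'
from h import *
np.set_printoptions(precision=4,suppress=True)
s,p,R=pose(); print(s["time_s"],p,Ro.from_matrix(R.T@down(0)).as_rotvec())
m=r.camera_model("wrist"); pic,d=r.capture("wrist"); cv2.imwrite("pics/w1.png",pic[:,:,::-1]); np.savez("w1.npz",p=pic,d=d,**{k:np.array(v) for k,v in m.items()})
cv2.imwrite("pics/w1c.png",cv2.resize(pic[100:290,170:360,::-1],None,fx=3,fy=3,interpolation=cv2.INTER_CUBIC))
for q,z in [("reamer_grip",.096),("rest",0)]:
  for e in r.spot_point("wrist",q)[:3]: print(q,e["score"],e["centre"],onplane(m,e["centre"],z))
X,uv=cloud(m,d)
# collar top z~.072
for lo,hi in [(.058,.064),(.064,.0685),(.069,.076),(.100,.107),(.12,.13)]:
    k=(abs(X[:,0]-.476)<.06)&(abs(X[:,1]-.295)<.06)&(X[:,2]>lo)&(X[:,2]<hi)
    print(lo,hi,k.sum(),X[k].mean(0),X[k].min(0),X[k].max(0))
E
```

```text
2.25 [ 0.675  -0.      0.2376] [ 0. -0.  0.]
reamer_grip 0.59 [324.8, 176.8] [[ 0.6113 -0.0032  0.096 ]]
reamer_grip 0.34 [349.8, 205.6] [[0.5864 0.0245 0.096 ]]<stdin>:12: RuntimeWarning: Mean of empty slice.
  ret = um.true_divide(
Traceback (most recent call last):
ValueError: zero-size array to reduction operation minimum which has no identity
```

View pics/w1.png

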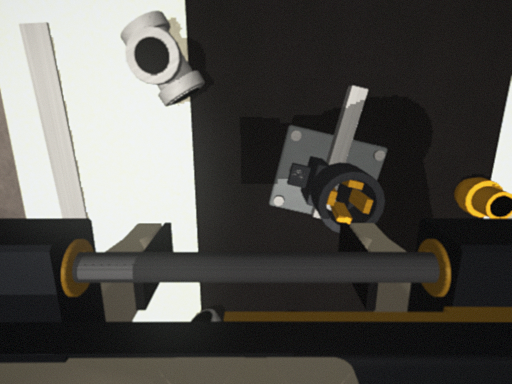

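View pics/w1c.png

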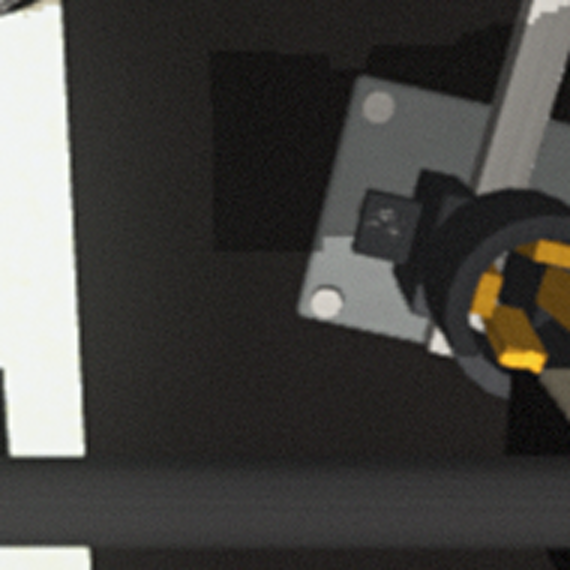

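>>> arm_command([
  {"dx": 0,"dy": 0.65,"dz": 1,"wx": 0,"wy": 0,"wz": 0},
  {"dx": 0,"dy": 0.65,"dz": 1,"wx": 0,"wy": 0,"wz": 0},
  {"dx": 0,"dy": 0.65,"dz": 1,"wx": 0,"wy": 0,"wz": 0},
  {"dx": 0,"dy": 0.65,"dz": 1,"wx": 0,"wy": 0,"wz": 0},
  {"dx": 0,"dy": 0.65,"dz": 1,"wx": 0,"wy": 0,"wz": 0},
  {"dx": 0,"dy": 0.65,"dz": 1,"wx": 0,"wy": 0,"wz": 0},
  {"dx": 0,"dy": 0.65,"dz": 1,"wx": 0,"wy": 0,"wz": 0},
  {"dx": 0,"dy": 0.65,"dz": 1,"wx": 0,"wy": 0,"wz": 0},
  {"dx": 0,"dy": 0.65,"dz": 1,"wx": 0,"wy": 0,"wz": 0},
  {"dx": 0,"dy": 0.65,"dz": 1,"wx": 0,"wy": 0,"wz": 0},
  {"dx": 0,"dy": 0.65,"dz": 1,"wx": 0,"wy": 0,"wz": 0},
  {"dx": 0,"dy": 0.65,"dz": 1,"wx": 0,"wy": 0,"wz": 0},
  {"dx": 0,"dy": 0.65,"dz": 1,"wx": 0,"wy": 0,"wz": 0},
  {"dx": 0,"dy": 0.65,"dz": 1,"wx": 0,"wy": 0,"wz": 0},
  {"dx": 0,"dy": 0.65,"dz": 1,"wx": 0,"wy": 0,"wz": 0},
  {"dx": 0,"dy": 0.2,"dz": 0.5,"wx": 0,"wy": 0,"wz": 0},
  {"dx": 0,"dy": 0,"dz": 0,"wx": 0,"wy": 0,"wz": 0},
])

```text
time_s: 3.82
tcp_pos: [0.4676, 0.3228, 0.2381]
eef_rot: [-47.1, 89.8, 42.7]
contact_force: [0.3, -0.0, 0.1]
gripper_width: 0.0878
```

```bash
cat > look1.py <<'E'
from h import *
import sys
n=sys.argv[1]
np.set_printoptions(precision=4,suppress=True)
s,p,R=pose(); print(s["time_s"],p,Ro.from_matrix(R.T@down(0)).as_rotvec())
m=r.camera_model("wrist"); pic,d=r.capture("wrist"); cv2.imwrite(f"pics/{n}.png",pic[:,:,::-1]); np.savez(f"{n}.npz",p=pic,d=d,**{k:np.array(v) for k,v in m.items()})
for q,z in [("reamer_grip",.096),("rest",0)]:
  for e in r.spot_point("wrist",q)[:3]: print(q,e["score"],e["centre"],onplane(m,e["centre"],z))
E
python3 look1.py w2
```

```text
3.8167 [0.4676 0.3228 0.2381] [-0.0034  0.002   0.0022]
reamer_grip 0.96 [403.2, 200.5] [[0.33   0.3432 0.096 ]]
reamer_grip 0.96 [57.2, 81.0] [[0.6352 0.2362 0.096 ]]
reamer_grip 0.89 [132.6, 163.4] [[0.579  0.3072 0.096 ]]
```

View pics/w2.png

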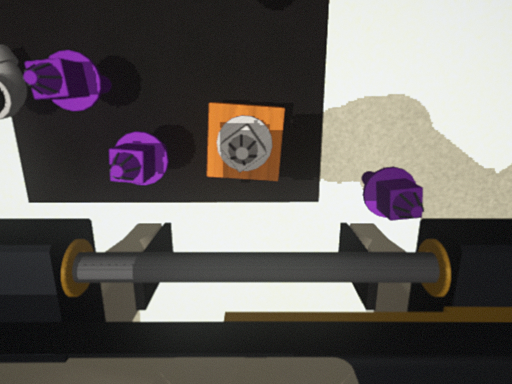

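```bash
python3 - <<'E'
from h import *
np.set_printoptions(precision=4,suppress=True)
z=np.load("w2.npz"); m={k:z[k] for k in z.files}; m["vertical_fov"]=float(m["vertical_fov"]);m["cx"]=float(m["cx"]);m["cy"]=float(m["cy"])
pic=z["p"]; cv2.imwrite("pics/w2c.png",cv2.resize(pic[90:195,195:300,::-1],None,fx=6,fy=6,interpolation=cv2.INTER_CUBIC))
X,uv=cloud(m,z["d"])
k0=(abs(X[:,0]-.476)<.07)&(abs(X[:,1]-.295)<.07)
print(np.histogram(X[k0,2],bins=np.arange(-.01,.14,.004)))
for lo,hi in [(.062,.068),(.069,.078),(.102,.112),(.118,.135)]:
    k=k0&(X[:,2]>lo)&(X[:,2]<hi)
    if k.sum(): print(lo,hi,k.sum(),np.median(X[k],0),X[k].min(0),X[k].max(0))
E
```

```text
(array([   0,    0, 6120, 2697,    5,    4,    5,    5,    5,    4,    4,
          4,    5,    6,    6,    6,    6,    6,  881, 2097, 1072,   23,
         15,   15,   12,   15,   19,   12,   21,  544,  140,  129,  107,
         93,  185,    0,    0]), array([-0.01 , -0.006, -0.002,  0.002,  0.006,  0.01 ,  0.014,  0.018,
        0.022,  0.026,  0.03 ,  0.034,  0.038,  0.042,  0.046,  0.05 ,
        0.054,  0.058,  0.062,  0.066,  0.07 ,  0.074,  0.078,  0.082,
        0.086,  0.09 ,  0.094,  0.098,  0.102,  0.106,  0.11 ,  0.114,
        0.118,  0.122,  0.126,  0.13 ,  0.134,  0.138]))
0.062 0.068 2931 [0.4777 0.2863 0.0664] [0.4402 0.2548 0.0628] [0.5168 0.3309 0.068 ]
0.069 0.078 1097 [0.4746 0.2826 0.0724] [0.4526 0.2659 0.0699] [0.5049 0.3189 0.0776]
0.102 0.112 637 [0.478  0.2901 0.1084] [0.4585 0.2725 0.1021] [0.4981 0.312  0.112 ]
0.118 0.135 385 [0.4782 0.2912 0.1258] [0.4696 0.2828 0.118 ] [0.4878 0.3028 0.1295]
```

View pics/w2c.png

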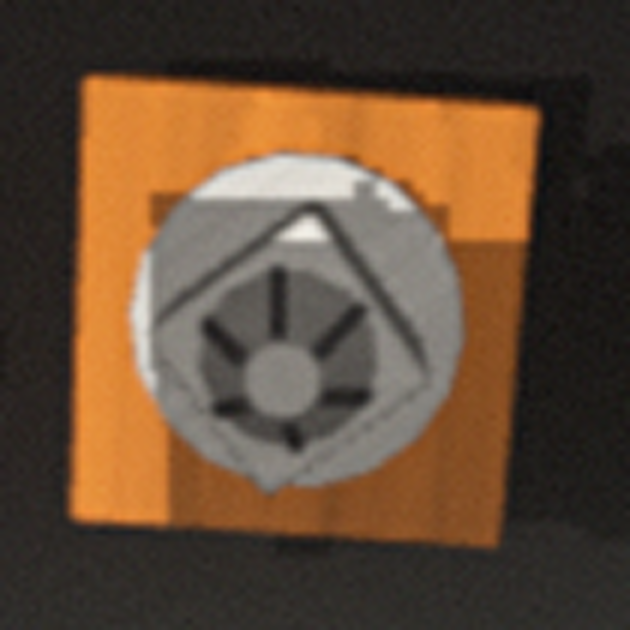

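```bash
python3 - <<'E'
from h import *
np.set_printoptions(precision=4,suppress=True)
z=np.load("w2.npz"); m={k:z[k] for k in z.files}; m["vertical_fov"]=float(m["vertical_fov"]);m["cx"]=float(m["cx"]);m["cy"]=float(m["cy"])
c=np.array([[312,205],[425,380],[268,490],[155,325]])/6+[195,90]
W=onplane(m,c,.108)[:,:2]; print(W,W.mean(0)); e=np.roll(W,-1,0)-W; print(np.hypot(*e.T),np.degrees(np.arctan2(e[:,1],e[:,0]))%90)
X,uv=cloud(m,z["d"])
k=(abs(X[:,0]-.4783)<.03)&(abs(X[:,1]-.2923)<.03)&(X[:,2]>.105)&(X[:,2]<.111)
P=X[k][:,:2].astype(np.float32)
print(cv2.minAreaRect(P*1000))
for yaw in (-60,-57,-55,35,33): 
    img=pic=z["p"].copy()
for yw in [33.5]:
  a=np.radians(yw+45+90*np.arange(4)); pts=np.c_[.4783+.0212*np.cos(a),.2923+.0212*np.sin(a),np.full(4,.108)]
  print((proj(m,pts)-[195,90])*6)
E
```

```text
[[0.4746 0.2716]
 [0.4587 0.2964]
 [0.4815 0.3125]
 [0.4972 0.2884]] [0.478  0.2922]
[0.0295 0.0279 0.0288 0.0281] [32.8042 35.179  33.0783 36.5709]
((478.5489196777344, 292.69012451171875), (30.02642822265625, 29.873062133789062), 35.24825668334961)
[[260.9177 493.9763]
 [432.8777 380.8814]
 [315.9054 204.249 ]
 [141.7123 322.9638]]
```

>>> arm_command([
  {"dx": 0.2,"dy": 0,"dz": 0,"wx": -1,"wy": 0,"wz": 0},
  {"dx": 0.2,"dy": 0,"dz": 0,"wx": -1,"wy": 0,"wz": 0},
  {"dx": 0.2,"dy": 0,"dz": 0,"wx": -1,"wy": 0,"wz": 0},
  {"dx": 0.2,"dy": 0,"dz": 0,"wx": -1,"wy": 0,"wz": 0},
  {"dx": 0.2,"dy": 0,"dz": 0,"wx": -1,"wy": 0,"wz": 0},
  {"dx": 0.2,"dy": 0,"dz": 0,"wx": -1,"wy": 0,"wz": 0},
  {"dx": 0.2,"dy": 0,"dz": 0,"wx": -1,"wy": 0,"wz": 0},
  {"dx": 0,"dy": 0,"dz": 0,"wx": -0.4,"wy": 0,"wz": 0},
  {"dx": 0,"dy": 0,"dz": 0,"wx": 0,"wy": 0,"wz": 0},
], fingers=0.2, force=40)

```text
time_s: 4.72
tcp_pos: [0.4746, 0.3106, 0.2086]
eef_rot: [-137.5, 89.9, -12.9]
contact_force: [0.3, 1.2, 0.6]
gripper_width: 0.0366
```

```bash
python3 -c "
from h import *
go([.4784,.2925,.089],down(34.5)); print(pose()[0]['gripper_width'],pose()[1])"
```

```text
shares of .02 total dx dy dz: [ 5.98  0.36 -0.85] mm [119.6   7.3 -17. ]
turn shares total [ 0.02 -0.02  0.01] deg [ 0.08 -0.07  0.07]
0.0366475490683503 [0.4745561  0.31062621 0.20855969]
```

>>> arm_command([
  {"dx": 0.5,"dy": 0.18,"dz": -0.42,"wx": 0,"wy": 0,"wz": 0},
  {"dx": 0.5,"dy": 0.18,"dz": -0.42,"wx": 0,"wy": 0,"wz": 0},
  {"dx": 0.5,"dy": 0,"dz": 0,"wx": 0,"wy": 0,"wz": 0},
  {"dx": 0.5,"dy": 0,"dz": 0,"wx": 0,"wy": 0,"wz": 0},
  {"dx": 0,"dy": 0,"dz": 0,"wx": 0,"wy": 0,"wz": 0},
], fingers=-0.3)

```text
time_s: 5.13
tcp_pos: [0.4796, 0.2874, 0.1642]
eef_rot: [-153.5, 89.9, -29.5]
contact_force: [-0.1, -0.5, -0.9]
gripper_width: 0.057
```

```bash
python3 -c "
from h import *
go([.4784,.2925,.089],down(34.5)); print(pose()[0]['gripper_width'],pose()[1])"
```

```text
shares of .02 total dx dy dz: [ 3.76 -0.09  0.25] mm [75.1 -1.9  5. ]
turn shares total [-0.1  -0.01  0.01] deg [-0.45 -0.07  0.03]
0.05697774077467255 [0.4795749  0.28736155 0.16415446]
```

>>> arm_command([
  {"dx": 0.8,"dy": -0.08,"dz": 0.22,"wx": -0.1,"wy": 0,"wz": 0},
  {"dx": 0.8,"dy": 0,"dz": 0,"wx": 0,"wy": 0,"wz": 0},
  {"dx": 0.6,"dy": 0,"dz": 0,"wx": 0,"wy": 0,"wz": 0},
  {"dx": 0.4,"dy": 0,"dz": 0,"wx": 0,"wy": 0,"wz": 0},
  {"dx": 0.1,"dy": 0,"dz": 0,"wx": 0,"wy": 0,"wz": 0},
  {"dx": 0,"dy": 0,"dz": 0,"wx": 0,"wy": 0,"wz": 0},
])

```text
time_s: 5.63
tcp_pos: [0.4787, 0.2918, 0.1064]
eef_rot: [164.1, 89.9, -71.5]
contact_force: [-0.1, -0.2, 0.2]
gripper_width: 0.057
```

```bash
python3 -c "
from h import *
go([.4784,.2925,.089],down(34.5)); print(pose()[0]['gripper_width'],pose()[1])"
```

```text
shares of .02 total dx dy dz: [ 0.87 -0.01  0.04] mm [17.4 -0.1  0.8]
turn shares total [-0.01 -0.03 -0.01] deg [-0.07 -0.13 -0.04]
0.05696501728463196 [0.47871827 0.29184434 0.1063911 ]
```

>>> arm_command([
  {"dx": 0.5,"dy": 0,"dz": 0.02,"wx": 0,"wy": 0,"wz": 0},
  {"dx": 0.3,"dy": 0,"dz": 0.02,"wx": 0,"wy": 0,"wz": 0},
  {"dx": 0.05,"dy": 0,"dz": 0,"wx": 0,"wy": 0,"wz": 0},
  {"dx": 0,"dy": 0,"dz": 0,"wx": 0,"wy": 0,"wz": 0},
])

```text
time_s: 5.97
tcp_pos: [0.479, 0.2935, 0.0892]
eef_rot: [-139.4, 89.8, -15.0]
contact_force: [-0.7, -0.1, 0.5]
gripper_width: 0.0569
```

>>> arm_command([
  {"dx": 0,"dy": 0,"dz": 0,"wx": 0,"wy": 0,"wz": 0},
  {"dx": 0,"dy": 0,"dz": 0,"wx": 0,"wy": 0,"wz": 0},
  {"dx": 0,"dy": 0,"dz": 0,"wx": 0,"wy": 0,"wz": 0},
  {"dx": 0,"dy": 0,"dz": 0,"wx": 0,"wy": 0,"wz": 0},
], fingers=1, force=40)

```text
time_s: 6.3
tcp_pos: [0.4795, 0.2939, 0.0902]
eef_rot: [-118.9, 89.8, 5.5]
contact_force: [0.2, -0.2, -0.6]
gripper_width: 0.0356
```

```bash
python3 -c "
from h import *
np.set_printoptions(precision=4,suppress=True)
go([.4784,.2925,.089],down(34.5)); s=pose()[0];print(s['gripper_width'],s['tcp_pos'],s['contact_force'],s['moment'],s['joints'])"
```

```text
shares of .02 total dx dy dz: [ 0.06  0.08 -0.03] mm [ 1.2  1.7 -0.6]
turn shares total [-0.01 -0.02  0.04] deg [-0.03 -0.1   0.19]
0.03560109828588028 [0.4795 0.2939 0.0902] [ 0.222  -0.212  -0.5728] [-0.0906  0.0143 -0.0543] [ 51.5559  18.012  -24.6602   0.2086 -47.1803 -17.2315]
```

>>> arm_command([
  {"dx": 0.03,"dy": 0,"dz": 0,"wx": 0,"wy": 0,"wz": 0},
  {"dx": 0,"dy": 0,"dz": 0,"wx": 0,"wy": 0,"wz": 0},
  {"dx": 0,"dy": 0,"dz": 0,"wx": 0,"wy": 0,"wz": 0},
])

```text
time_s: 6.55
tcp_pos: [0.4792, 0.2937, 0.0899]
eef_rot: [-117.9, 89.8, 6.6]
contact_force: [0.2, 0.7, -1.7]
gripper_width: 0.0299
```

>>> arm_command([
  {"dx": -0.5,"dy": 0,"dz": 0,"wx": 0,"wy": 0,"wz": 0},
  {"dx": -0.7,"dy": 0,"dz": 0,"wx": 0,"wy": 0,"wz": 0},
  {"dx": -0.9,"dy": 0,"dz": 0,"wx": 0,"wy": 0,"wz": 0},
  {"dx": -0.9,"dy": 0,"dz": 0,"wx": 0,"wy": 0,"wz": 0},
  {"dx": -0.9,"dy": 0,"dz": 0,"wx": 0,"wy": 0,"wz": 0},
  {"dx": -0.9,"dy": 0,"dz": 0,"wx": 0,"wy": 0,"wz": 0},
  {"dx": -0.6,"dy": 0,"dz": 0,"wx": 0,"wy": 0,"wz": 0},
  {"dx": -0.2,"dy": 0,"dz": 0,"wx": 0,"wy": 0,"wz": 0},
  {"dx": 0,"dy": 0,"dz": 0,"wx": 0,"wy": 0,"wz": 0},
])

```text
time_s: 7.3
tcp_pos: [0.4739, 0.2895, 0.2041]
eef_rot: [97.8, 89.3, -137.9]
contact_force: [0.2, 0.6, -5.4]
gripper_width: 0.0295
```

```bash
python3 - <<'E'
from h import *
np.set_printoptions(precision=4,suppress=True)
s,p,R=pose(); print(s["time_s"],p,s['contact_force'],s['gripper_width'])
go([.589,.018,.215],down(34.5))
for n in ["side","wrist","scene"]:
    m=r.camera_model(n); pic,d=r.capture(n); cv2.imwrite(f"pics/{n}3.png",pic[:,:,::-1])
    np.savez(f"{n}3.npz",p=pic,d=d,**{k:np.array(v) for k,v in m.items()})
    for q,z in [("socket_mouth",.11),("ledge_end",.03),("drift_tip",0),("drift_grip",.024),("drift",0),("socket",0)]:
      for e in r.spot_point(n,q)[:1]: print(n,q,e["score"],e["centre"],onplane(m,e["centre"],z))
E
```

```text
7.3 [0.4739 0.2895 0.2041] [ 0.1978  0.5686 -5.4217] 0.02949595503400554
shares of .02 total dx dy dz: [ -0.49   2.89 -14.46] mm [  -9.7   57.8 -289.3]
turn shares total [-0.05 -0.02 -0.15] deg [-0.24 -0.09 -0.69]
side socket_mouth 0.51 [245.9, 192.5] [[0.5812 0.0125 0.11  ]]
side ledge_end 0.25 [241.9, 192.3] [[ 0.6123 -0.0695  0.03  ]]
side drift_tip 0.15 [240.4, 196.6] [[ 0.6206 -0.0812 -0.    ]]
side drift_grip 0.63 [304.2, 162.2] [[ 0.4434 -0.2482  0.024 ]]
side socket 0.95 [243.1, 222.5] [[0.5913 0.0208 0.    ]]
wrist drift 0.21 [249.1, 167.3] [[0.4766 0.2911 0.    ]]
wrist socket 0.5 [247.8, 164.7] [[0.4794 0.2895 0.    ]]
scene socket_mouth 0.83 [271.0, 193.8] [[0.5844 0.0179 0.11  ]]
scene ledge_end 0.91 [237.1, 197.6] [[ 0.5674 -0.09    0.03  ]]
scene drift_tip 0.71 [173.9, 207.5] [[ 0.6234 -0.2786  0.    ]]
scene drift_grip 0.81 [196.4, 161.3] [[ 0.4545 -0.2514  0.024 ]]
scene drift 0.72 [189.8, 183.9] [[ 0.5286 -0.255   0.    ]]
```

View pics/side3.png

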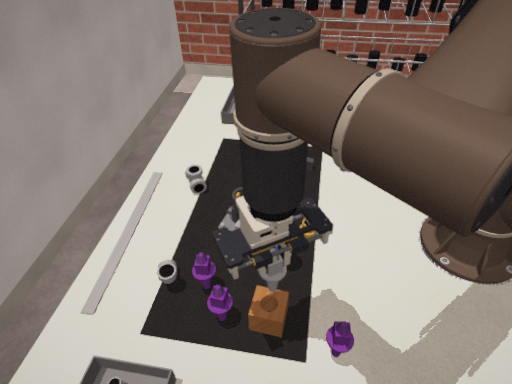

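View pics/wrist3.png

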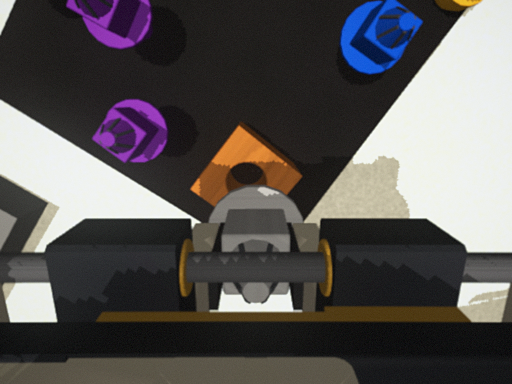

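```bash
cat >> h.py <<'E'
def load(n):
    z=np.load(n+".npz"); m={k:z[k] for k in z.files}
    for k in ("vertical_fov","cx","cy"): m[k]=float(m[k])
    return m
E
python3 - <<'E'
from h import *
np.set_printoptions(precision=4,suppress=True)
m=load("w1"); X,uv=cloud(m,m["d"])
k0=(abs(X[:,0]-.589)<.14)&(abs(X[:,1]-.0)<.14)&(uv[:,1]<235)
print(np.histogram(X[k0,2],bins=np.arange(-.01,.14,.005)))
k=k0&(X[:,2]>.105)&(X[:,2]<.117)
P=X[k]; print(len(P),P.mean(0),P[:,2].std(),P.min(0),P.max(0))
# fit circle outer via ellipse in image: mask contour
msk=np.zeros((384,512),np.uint8); msk[uv[k,1],uv[k,0]]=255
cv2.imwrite("pics/m.png",cv2.resize(np.vstack([msk[60:250,240:420]]),None,fx=3,fy=3,interpolation=0))
cv2.imwrite("pics/w1d.png",cv2.resize(m["p"][60:250,240:420,::-1],None,fx=4,fy=4,interpolation=cv2.INTER_CUBIC))
# ledge
k=k0&(abs(X[:,2]-.03)<.006)&(X[:,1]<-.02); L=X[k]; print("ledge",len(L),L.min(0),L.max(0),L[:,2].mean()); print(cv2.minAreaRect((L[:,:2]*1000).astype(np.float32)))
k=k0&(abs(X[:,2]-.008)<.004)&(abs(X[:,0]-.59)<.09)&(abs(X[:,1])<.09); L=X[k]; print("foot",len(L),L.mean(0),cv2.minAreaRect((L[:,:2]*1000).astype(np.float32)))
E
```

```text
(array([    0,   952, 36529,  3257,   314,   105,   143,   608,   965,
         456,    77,    82,    77,    79,    85,   196,   148,   185,
         190,   222,   240,   275,   445,   942,   705,     0,     0,
           0,     0,     0]), array([-0.01 , -0.005,  0.   ,  0.005,  0.01 ,  0.015,  0.02 ,  0.025,
        0.03 ,  0.035,  0.04 ,  0.045,  0.05 ,  0.055,  0.06 ,  0.065,
        0.07 ,  0.075,  0.08 ,  0.085,  0.09 ,  0.095,  0.1  ,  0.105,
        0.11 ,  0.115,  0.12 ,  0.125,  0.13 ,  0.135,  0.14 ]))
1647 [0.5908 0.0127 0.1092] 0.0018663150604426534 [ 0.5605 -0.012   0.105 ] [0.6192 0.0451 0.1124]
ledge 1137 [ 0.5578 -0.0901  0.024 ] [ 0.7287 -0.02    0.0332] 0.0300202636233698
((644.2601928710938, -54.599727630615234), (65.38111877441406, 171.13021850585938), 88.11776733398438)
foot 3370 [0.6033 0.0014 0.0082] ((596.0125732421875, -22.69792938232422), (156.3990478515625, 167.37234497070312), 14.015103340148926)
```

View pics/w1d.png

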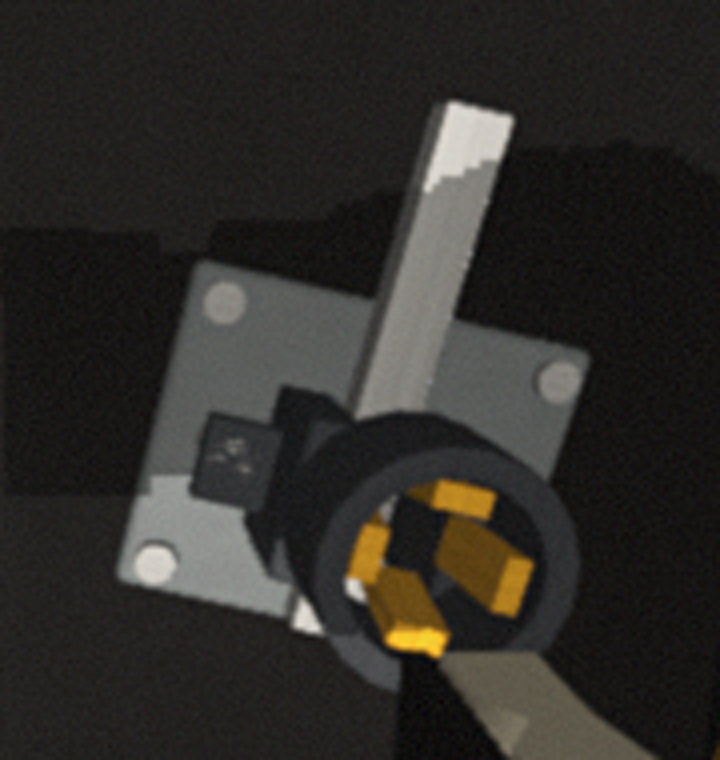

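View pics/m.png

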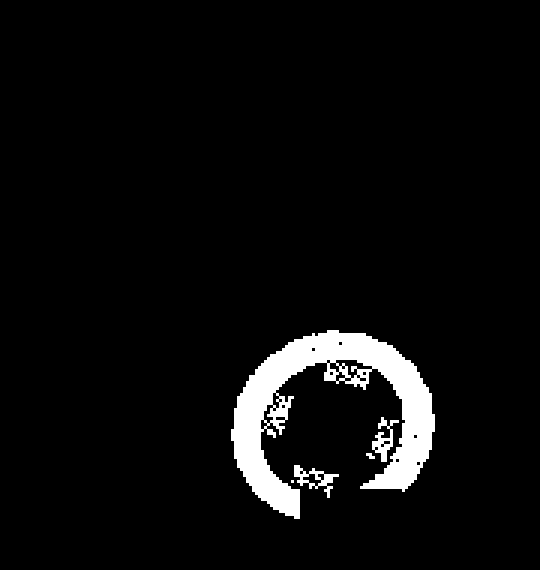

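```bash
python3 - <<'E'
from h import *
from scipy.optimize import least_squares
np.set_printoptions(precision=4,suppress=True)
m=load("w1"); X,uv=cloud(m,m["d"])
k=(abs(X[:,0]-.589)<.05)&(abs(X[:,1]-.018)<.05)&(uv[:,1]<223)&(X[:,2]>.107)&(X[:,2]<.1135)
P=X[k]; 
# outer edge points by angle
c=np.array([.59,.018])
for it in range(6):
    a=np.arctan2(P[:,1]-c[1],P[:,0]-c[0]); rr=np.hypot(P[:,0]-c[0],P[:,1]-c[1]); b=(a/np.radians(6)).astype(int)
    E=np.array([P[b==i][np.argmax(rr[b==i])] for i in np.unique(b) if (b==i).sum()>8])
    f=least_squares(lambda q:np.hypot(E[:,0]-q[0],E[:,1]-q[1])-q[2],[*c,.03],loss="soft_l1",f_scale=.001); c=f.x[:2]
print("outer circle",f.x,len(E),P[:,2].mean())
crop=lambda a:np.array(a,float)/4+[240,60]
T=onplane(m,crop([[445,101],[514,120],[427,415],[358,415]]),.03); print("ledge corners",T)
mid=(T[0]+T[1])/2; print(mid)
d=T[0]-T[3]; print("yaw edges",np.degrees(np.arctan2(-(T[0]-T[3])[0]*-1,-(T[0]-T[3])[1])),np.degrees(np.arctan2((T[1]-T[2])[0],-(T[1]-T[2])[1])))
F=onplane(m,crop([[200,260],[590,355],[118,580]]),.008); print("foot",F); 
v=F[0]-F[1]; print("foot x dir deg",np.degrees(np.arctan2(v[1],v[0])),np.linalg.norm(v)); v=F[2]-F[0]; print("foot y dir deg",np.degrees(np.arctan2(v[1],v[0])),np.linalg.norm(v)); print("foot center",(F[1]+F[2])/2)
u=mid[:2]-c; print("ledge dir yaw",np.degrees(np.arctan2(-u[1],-u[0])),np.linalg.norm(u))
E
```

```text
outer circle [0.5898 0.0174 0.0292] 46 0.10993197176914063
ledge corners [[ 0.5749 -0.0856  0.03  ]
 [ 0.5565 -0.0808  0.03  ]
 [ 0.5733 -0.0025  0.03  ]
 [ 0.5925 -0.0025  0.03  ]]
[ 0.5657 -0.0832  0.03  ]
yaw edges -11.942059134398495 -12.114093239512727
foot [[ 0.6353 -0.0433  0.008 ]
 [ 0.521  -0.0159  0.008 ]
 [ 0.6576  0.053   0.008 ]]
foot x dir deg -13.470396677095955 0.1174496695284784
foot y dir deg 76.91553472856314 0.09881400288980931
foot center [0.5893 0.0185 0.008 ]
ledge dir yaw 76.52294660621237 0.10347616630277821
```

>>> arm_command([
  {"dx": -0.4,"dy": 0,"dz": -0.3,"wx": 0,"wy": 0,"wz": -0.07},
  {"dx": -0.3,"dy": 0.1,"dz": -0.6,"wx": 0,"wy": 0,"wz": -0.07},
  {"dx": -0.1,"dy": 0.2,"dz": -0.9,"wx": 0,"wy": 0,"wz": 0},
  {"dx": 0,"dy": 0.2,"dz": -1,"wx": 0,"wy": 0,"wz": 0},
  {"dx": 0,"dy": 0.2,"dz": -1,"wx": 0,"wy": 0,"wz": 0},
  {"dx": 0,"dy": 0.2,"dz": -1,"wx": 0,"wy": 0,"wz": 0},
  {"dx": 0,"dy": 0.2,"dz": -1,"wx": 0,"wy": 0,"wz": 0},
  {"dx": 0,"dy": 0.2,"dz": -1,"wx": 0,"wy": 0,"wz": 0},
  {"dx": 0,"dy": 0.2,"dz": -1,"wx": 0,"wy": 0,"wz": 0},
  {"dx": 0,"dy": 0.2,"dz": -1,"wx": 0,"wy": 0,"wz": 0},
  {"dx": 0,"dy": 0.2,"dz": -1,"wx": 0,"wy": 0,"wz": 0},
  {"dx": 0,"dy": 0.2,"dz": -0.9,"wx": 0,"wy": 0,"wz": 0},
  {"dx": 0,"dy": 0.2,"dz": -0.7,"wx": 0,"wy": 0,"wz": 0},
  {"dx": 0,"dy": 0.1,"dz": -0.5,"wx": 0,"wy": 0,"wz": 0},
  {"dx": 0,"dy": 0,"dz": -0.2,"wx": 0,"wy": 0,"wz": 0},
  {"dx": 0,"dy": 0,"dz": 0,"wx": 0,"wy": 0,"wz": 0},
])

```text
time_s: 9.68
tcp_pos: [0.5787, 0.0395, 0.2334]
eef_rot: [-119.9, 89.1, 4.3]
contact_force: [0.3, 1.0, -5.2]
gripper_width: 0.0297
```

```bash
python3 - <<'E'
from h import *
np.set_printoptions(precision=4,suppress=True)
s,p,R=pose(); print(s["time_s"],p,s['contact_force'],s['gripper_width'])
go([.5896,.018,.2],down(34.5))
E
```

```text
9.6833 [0.5787 0.0395 0.2334] [ 0.3246  1.0114 -5.1794] 0.029726519037921423
shares of .02 total dx dy dz: [ 1.68  0.18 -1.18] mm [ 33.5   3.5 -23.6]
turn shares total [-0.05 -0.09  0.16] deg [-0.24 -0.43  0.75]
```

>>> arm_command([
  {"dx": 0.2,"dy": 0.08,"dz": -0.5,"wx": -0.05,"wy": -0.09,"wz": 0.15},
  {"dx": 0.3,"dy": 0.08,"dz": -0.4,"wx": 0,"wy": 0,"wz": 0},
  {"dx": 0.3,"dy": 0,"dz": -0.15,"wx": 0,"wy": 0,"wz": 0},
  {"dx": 0.2,"dy": 0,"dz": 0,"wx": 0,"wy": 0,"wz": 0},
  {"dx": 0,"dy": 0,"dz": 0,"wx": 0,"wy": 0,"wz": 0},
])

```text
time_s: 10.1
tcp_pos: [0.5882, 0.0206, 0.2129]
eef_rot: [-95.4, 89.8, 29.1]
contact_force: [-0.5, 0.6, -5.9]
gripper_width: 0.0301
```

```bash
python3 - <<'E'
from h import *
np.set_printoptions(precision=4,suppress=True)
s,p,R=pose(); print(s["time_s"],p,s['contact_force'],s['gripper_width'])
go([.5896,.018,.2],down(34.5))
for n in ["side","wrist"]:
    m=r.camera_model(n); pic,d=r.capture(n); cv2.imwrite(f"pics/{n}4.png",pic[:,:,::-1])
    np.savez(f"{n}4.npz",p=pic,d=d,**{k:np.array(v) for k,v in m.items()})
    if n=="side": cv2.imwrite("pics/side4c.png",cv2.resize(pic[150:260,190:310,::-1],None,fx=5,fy=5,interpolation=cv2.INTER_CUBIC))
    for q,z in [("socket_mouth",.11),("reamer_grip",p[2]+.008),("shank_end",p[2]-.086)]:
      for e in r.spot_point(n,q)[:5]:
        X=onplane(m,e["centre"],z)[0]
        if np.hypot(*(X[:2]-p[:2]))<.05: print(n,q,e["score"],e["centre"],X)
E
```

```text
10.1 [0.5882 0.0206 0.2129] [-0.4922  0.5648 -5.8956] 0.030093018675378995
shares of .02 total dx dy dz: [ 0.64  0.02 -0.15] mm [12.9  0.3 -2.9]
turn shares total [-0.   -0.    0.04] deg [-0.   -0.02  0.19]
side socket_mouth 0.82 [241.1, 192.7] [0.5935 0.0153 0.11  ]
side reamer_grip 0.78 [239.5, 160.1] [0.5922 0.0182 0.2209]
side shank_end 0.61 [242.3, 190.7] [0.5877 0.0248 0.1269]
wrist socket_mouth 0.73 [252.8, 186.8] [0.5929 0.019  0.11  ]
wrist reamer_grip 0.73 [256.1, 253.8] [0.5884 0.0201 0.2209]
```

View pics/side4c.png

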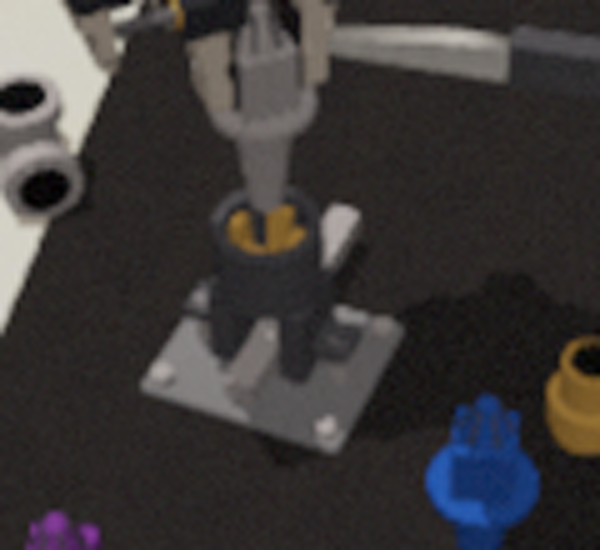

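View pics/wrist4.png

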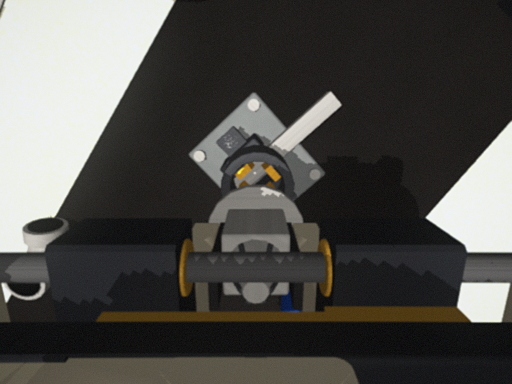

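```bash
python3 - <<'E'
from h import *
from scipy.optimize import least_squares
np.set_printoptions(precision=4,suppress=True)
m=load("wrist4"); X,uv=cloud(m,m["d"])
near=np.hypot(X[:,0]-.589,X[:,1]-.019)<.04
print(np.histogram(X[near&(uv[:,1]<245),2],bins=np.arange(.1,.25,.004)))
k=near&(X[:,2]>.19)&(X[:,2]<.199)&(uv[:,1]<222)
P=X[k];print(len(P),P[:,2].mean(),P.min(0),P.max(0))
def fit(P,r0):
    us=np.unique((np.arctan2(P[:,1]-.019,P[:,0]-.589)/np.radians(5)).astype(int))
    b=(np.arctan2(P[:,1]-.019,P[:,0]-.589)/np.radians(5)).astype(int); rr=np.hypot(P[:,0]-.589,P[:,1]-.019)
    E=np.array([P[b==i][np.argmax(rr[b==i])] for i in us if (b==i).sum()>4])
    f=least_squares(lambda q:np.hypot(E[:,0]-q[0],E[:,1]-q[1])-r0,[.589,.019],loss="soft_l1",f_scale=.0005); return f.x,len(E)
print("collar",fit(P,.0265))
k=near&(X[:,2]>.107)&(X[:,2]<.1135); print("mouth",fit(X[k],.0293))
E
```

```text
(array([  74,  287, 1115,    6,    0,    0,    0,    0,    0,    0,    0,
          0,    0,    0,    0,    0,    0,    0,    0,    0,    0,    0,
         11,  334, 1651,  138,  187,  324,  372,  391,  454,  466,  475,
        694,    2,    0,    0]), array([0.1  , 0.104, 0.108, 0.112, 0.116, 0.12 , 0.124, 0.128, 0.132,
       0.136, 0.14 , 0.144, 0.148, 0.152, 0.156, 0.16 , 0.164, 0.168,
       0.172, 0.176, 0.18 , 0.184, 0.188, 0.192, 0.196, 0.2  , 0.204,
       0.208, 0.212, 0.216, 0.22 , 0.224, 0.228, 0.232, 0.236, 0.24 ,
       0.244, 0.248]))
1924 0.19655654379579982 [ 0.5719 -0.0068  0.1908] [0.6157 0.0286 0.199 ]
collar (array([0.5891, 0.0198]), 31)
mouth (array([0.5897, 0.0177]), 40)
```

>>> arm_command([
  {"dx": 0.4,"dy": 0,"dz": -0.1,"wx": 0,"wy": 0,"wz": 0.03},
  {"dx": 0.6,"dy": 0,"dz": 0,"wx": 0,"wy": 0,"wz": 0},
  {"dx": 0.6,"dy": 0,"dz": 0,"wx": 0,"wy": 0,"wz": 0},
  {"dx": 0.5,"dy": 0,"dz": 0,"wx": 0,"wy": 0,"wz": 0},
  {"dx": 0.3,"dy": 0,"dz": 0,"wx": 0,"wy": 0,"wz": 0},
  {"dx": 0.1,"dy": 0,"dz": 0,"wx": 0,"wy": 0,"wz": 0},
  {"dx": 0,"dy": 0,"dz": 0,"wx": 0,"wy": 0,"wz": 0},
])

```text
time_s: 11.08
tcp_pos: [0.5909, 0.019, 0.1613]
eef_rot: [-114.2, 89.7, 10.3]
contact_force: [0.4, 0.0, -5.3]
gripper_width: 0.0295
```

```bash
cat > st.py <<'E'
from h import *
np.set_printoptions(precision=4,suppress=True)
s,p,R=pose(); print(s["time_s"],p,s['contact_force'],s['moment'],s['gripper_width'])
go([.5889,.0186,.15],down(34.5))
E
python3 st.py
```

```text
11.0833 [0.5909 0.019  0.1613] [ 0.4239  0.0017 -5.2576] [-0.0544  0.0907  0.0067] 0.02949784449129454
shares of .02 total dx dy dz: [0.57 0.1  0.04] mm [11.3  1.9  0.8]
turn shares total [ 0.01 -0.02  0.05] deg [ 0.05 -0.11  0.24]
```

>>> arm_command([
  {"dx": 0.25,"dy": 0.07,"dz": 0.03,"wx": 0,"wy": 0,"wz": 0.04},
  {"dx": 0.25,"dy": 0,"dz": 0,"wx": 0,"wy": 0,"wz": 0},
  {"dx": 0.05,"dy": 0,"dz": 0,"wx": 0,"wy": 0,"wz": 0},
])

```text
time_s: 11.33
tcp_pos: [0.5901, 0.0188, 0.1504]
eef_rot: [-141.8, 89.8, -17.2]
contact_force: [-1.5, 0.2, -5.2]
gripper_width: 0.0298
```

```bash
python3 st.py
```

```text
11.3333 [0.5901 0.0188 0.1504] [-1.5066  0.1551 -5.1647] [-0.0631  0.2656 -0.0392] 0.029798532613839884
shares of .02 total dx dy dz: [0.02 0.05 0.03] mm [0.4 1.  0.5]
turn shares total [ 0.01 -0.03  0.03] deg [ 0.06 -0.15  0.12]
```

>>> arm_command([
  {"dx": 0.04,"dy": 0.04,"dz": 0.02,"wx": 0.7,"wy": 0,"wz": 0},
  {"dx": 0.04,"dy": 0,"dz": 0,"wx": 0.8,"wy": 0,"wz": 0},
  {"dx": 0.04,"dy": 0,"dz": 0,"wx": 0.8,"wy": 0,"wz": 0},
])

```text
time_s: 11.58
tcp_pos: [0.5896, 0.0187, 0.148]
eef_rot: [-125.5, 89.8, -11.7]
contact_force: [-0.6, -0.7, -5.6]
gripper_width: 0.0299
```

```bash
python3 st.py
```

```text
11.5833 [0.5896 0.0187 0.148 ] [-0.6045 -0.6939 -5.5546] [ 0.0031 -0.0056 -0.0509] 0.029911344111206883
shares of .02 total dx dy dz: [-0.1   0.04  0.01] mm [-2.   0.7  0.2]
turn shares total [-2.34 -0.04  0.04] deg [-10.72  -0.16   0.19]
```

>>> arm_command([
  {"dx": 0.04,"dy": 0.02,"dz": 0,"wx": 0.5,"wy": 0,"wz": 0},
  {"dx": 0.04,"dy": 0,"dz": 0,"wx": -1,"wy": 0,"wz": 0},
  {"dx": 0.04,"dy": 0,"dz": 0,"wx": -1,"wy": 0,"wz": 0},
  {"dx": 0.04,"dy": 0,"dz": 0,"wx": -1,"wy": 0,"wz": 0},
])

```text
time_s: 11.92
tcp_pos: [0.5895, 0.0186, 0.1455]
eef_rot: [-132.5, 89.7, -7.4]
contact_force: [-0.3, 0.3, -4.5]
gripper_width: 0.03
```

```bash
python3 st.py
```

```text
11.9167 [0.5895 0.0186 0.1455] [-0.292   0.2776 -4.5186] [ 0.1917  0.5662 -0.0099] 0.029960407559530944
shares of .02 total dx dy dz: [-0.23  0.02  0.01] mm [-4.5  0.4  0.3]
turn shares total [ 0.15 -0.05  0.05] deg [ 0.68 -0.21  0.23]
```

>>> arm_command([
  {"dx": 0.06,"dy": 0,"dz": 0,"wx": -1,"wy": 0,"wz": 0},
  {"dx": 0.06,"dy": 0,"dz": 0,"wx": -1,"wy": 0,"wz": 0},
  {"dx": 0.06,"dy": 0,"dz": 0,"wx": -1,"wy": 0,"wz": 0},
  {"dx": 0.05,"dy": 0,"dz": 0,"wx": 1,"wy": 0,"wz": 0},
  {"dx": 0.05,"dy": 0,"dz": 0,"wx": 1,"wy": 0,"wz": 0},
  {"dx": 0.05,"dy": 0,"dz": 0,"wx": 1,"wy": 0,"wz": 0},
])

```text
time_s: 12.42
tcp_pos: [0.5894, 0.0188, 0.1415]
eef_rot: [-130.2, 89.6, -4.1]
contact_force: [-2.1, 0.1, -1.1]
gripper_width: 0.0296
```

```bash
python3 st.py
```

```text
12.4167 [0.5894 0.0188 0.1415] [-2.0615  0.0723 -1.0724] [0.1032 0.9621 0.0803] 0.02955195623800023
shares of .02 total dx dy dz: [-0.43  0.02  0.01] mm [-8.5  0.5  0.1]
turn shares total [ 0.35 -0.06  0.07] deg [ 1.58 -0.26  0.31]
```

>>> arm_command([
  {"dx": 0.06,"dy": 0.02,"dz": 0,"wx": 1,"wy": 0,"wz": 0},
  {"dx": 0.06,"dy": 0,"dz": 0.01,"wx": 1,"wy": 0,"wz": 0},
  {"dx": 0.06,"dy": 0,"dz": 0,"wx": 1,"wy": 0,"wz": 0.05},
  {"dx": 0.06,"dy": 0,"dz": 0,"wx": -1,"wy": 0,"wz": 0},
  {"dx": 0.06,"dy": 0,"dz": 0,"wx": -1,"wy": 0,"wz": 0},
  {"dx": 0.06,"dy": 0,"dz": 0,"wx": -1,"wy": 0,"wz": 0},
])

```text
time_s: 12.92
tcp_pos: [0.5894, 0.0187, 0.139]
eef_rot: [-145.0, 89.6, -19.7]
contact_force: [-3.1, 0.9, -0.2]
gripper_width: 0.0297
```

```bash
python3 st.py
```

```text
12.9167 [0.5894 0.0187 0.139 ] [-3.0953  0.9017 -0.2144] [ 0.1793  1.3667 -0.1622] 0.02973164142090579
shares of .02 total dx dy dz: [-0.55  0.02  0.01] mm [-11.    0.4   0.2]
turn shares total [ 0.18 -0.07  0.05] deg [ 0.84 -0.34  0.24]
```

>>> arm_command([
  {"dx": 0.09,"dy": 0.03,"dz": 0.02,"wx": -1,"wy": 0,"wz": 0},
  {"dx": 0.09,"dy": 0.03,"dz": 0.02,"wx": -1,"wy": 0,"wz": 0},
  {"dx": 0.09,"dy": 0.03,"dz": 0.02,"wx": -1,"wy": 0,"wz": 0},
  {"dx": 0.09,"dy": 0.03,"dz": 0.02,"wx": 1,"wy": 0,"wz": 0},
  {"dx": 0.09,"dy": 0.03,"dz": 0.02,"wx": 1,"wy": 0,"wz": 0},
  {"dx": 0.09,"dy": 0.03,"dz": 0.02,"wx": 1,"wy": 0,"wz": 0},
])

```text
time_s: 13.42
tcp_pos: [0.589, 0.0187, 0.1363]
eef_rot: [-131.0, 89.0, -4.6]
contact_force: [-2.1, -0.3, 2.8]
gripper_width: 0.0298
```

```bash
python3 st.py
```

```text
13.4167 [0.589  0.0187 0.1363] [-2.0513 -0.2566  2.7547] [0.1556 1.3515 0.2163] 0.029843845194361576
shares of .02 total dx dy dz: [-0.68 -0.   -0.01] mm [-13.7  -0.1  -0.2]
turn shares total [ 0.4  -0.14  0.17] deg [ 1.84 -0.66  0.79]
```

>>> arm_command([
  {"dx": 0.1,"dy": 0,"dz": 0,"wx": 1,"wy": -0.08,"wz": 0.1},
  {"dx": 0.1,"dy": 0,"dz": 0,"wx": 1,"wy": -0.08,"wz": 0.1},
  {"dx": 0.1,"dy": 0,"dz": 0,"wx": 1,"wy": -0.08,"wz": 0.1},
  {"dx": 0.1,"dy": 0,"dz": 0,"wx": -1,"wy": -0.05,"wz": 0.06},
  {"dx": 0.1,"dy": 0,"dz": 0,"wx": -1,"wy": -0.05,"wz": 0.06},
  {"dx": 0.1,"dy": 0,"dz": 0,"wx": -1,"wy": -0.05,"wz": 0.06},
])

```text
time_s: 13.92
tcp_pos: [0.5908, 0.0183, 0.134]
eef_rot: [39.1, 88.6, 164.8]
contact_force: [-4.7, 1.8, 5.1]
gripper_width: 0.0294
```

```bash
python3 st.py
```

```text
13.9167 [0.5908 0.0183 0.134 ] [-4.6784  1.8145  5.0793] [ 0.2595  1.7961 -0.2616] 0.029408692004040442
shares of .02 total dx dy dz: [-0.8   0.08  0.09] mm [-16.    1.6   1.7]
turn shares total [ 0.28  0.23 -0.19] deg [ 1.27  1.07 -0.89]
```

>>> arm_command([
  {"dx": 0.1,"dy": 0.04,"dz": 0.03,"wx": -1,"wy": 0.05,"wz": -0.04},
  {"dx": 0.1,"dy": 0.04,"dz": 0.03,"wx": -1,"wy": 0.05,"wz": -0.04},
  {"dx": 0.1,"dy": 0.03,"dz": 0.03,"wx": -1,"wy": 0.05,"wz": -0.04},
  {"dx": 0.1,"dy": 0.03,"dz": 0.03,"wx": 1,"wy": 0.04,"wz": -0.04},
  {"dx": 0.1,"dy": 0.02,"dz": 0.02,"wx": 1,"wy": 0.04,"wz": -0.04},
  {"dx": 0.1,"dy": 0.02,"dz": 0.02,"wx": 1,"wy": 0,"wz": 0},
])

```text
time_s: 14.42
tcp_pos: [0.5892, 0.0186, 0.1323]
eef_rot: [-105.9, 89.2, 20.9]
contact_force: [-3.3, -0.1, 5.2]
gripper_width: 0.0297
```

```bash
python3 st.py
```

```text
14.4167 [0.5892 0.0186 0.1323] [-3.2518 -0.1261  5.2207] [-0.1078  1.728   0.3423] 0.029716436088472825
shares of .02 total dx dy dz: [-0.88  0.    0.  ] mm [-17.7   0.1   0.1]
turn shares total [ 0.5  -0.04  0.16] deg [ 2.27 -0.19  0.74]
```

>>> arm_command([
  {"dx": 0.1,"dy": 0.02,"dz": 0.02,"wx": 1,"wy": -0.01,"wz": 0.04},
  {"dx": 0.1,"dy": 0.02,"dz": 0.02,"wx": 1,"wy": -0.01,"wz": 0.04},
  {"dx": 0.1,"dy": 0.02,"dz": 0.02,"wx": 1,"wy": 0,"wz": 0.04},
  {"dx": 0.1,"dy": 0.02,"dz": 0.02,"wx": -1,"wy": 0,"wz": 0.02},
  {"dx": 0.1,"dy": 0.02,"dz": 0.02,"wx": -1,"wy": 0,"wz": 0},
  {"dx": 0.1,"dy": 0.02,"dz": 0.02,"wx": -1,"wy": 0,"wz": 0},
])

```text
time_s: 14.92
tcp_pos: [0.5895, 0.0188, 0.1315]
eef_rot: [-133.6, 89.2, -7.3]
contact_force: [-4.1, 1.3, 7.3]
gripper_width: 0.03
```

```bash
python3 st.py
```

```text
14.9167 [0.5895 0.0188 0.1315] [-4.1381  1.2555  7.326 ] [-0.0885  2.1681 -0.4074] 0.029950582912239027
shares of .02 total dx dy dz: [-0.93  0.02  0.  ] mm [-18.5   0.4   0. ]
turn shares total [ 0.38 -0.11  0.12] deg [ 1.73 -0.51  0.55]
```

```bash
cat > gap.py <<'E'
from h import *
import sys
n=sys.argv[1]
np.set_printoptions(precision=4,suppress=True)
s,p,R=pose(); print(s["time_s"],p,s['contact_force'],s['gripper_width'])
for c in ["side","wrist"]:
    m=r.camera_model(c); pic,d=r.capture(c); cv2.imwrite(f"pics/{c}{n}.png",pic[:,:,::-1])
    np.savez(f"{c}{n}.npz",p=pic,d=d,**{k:np.array(v) for k,v in m.items()})
    if c=="side": cv2.imwrite(f"pics/side{n}c.png",cv2.resize(pic[140:250,190:310,::-1],None,fx=6,fy=5.4,interpolation=cv2.INTER_CUBIC))
    else: cv2.imwrite(f"pics/wrist{n}c.png",cv2.resize(pic[110:260,180:340,::-1],None,fx=4,fy=4,interpolation=cv2.INTER_CUBIC))
    X,uv=cloud(m,d); rr=np.hypot(X[:,0]-.5896,X[:,1]-.018)
    for a,b in [(.0,.012),(.022,.0262),(.0275,.0295)]:
        k=(rr<b)&(rr>a)&(X[:,2]>.09)&(X[:,2]<.2)&((uv[:,1]<222)|(c=="side"))
        print(c,a,b,k.sum(),np.histogram(X[k,2]*1000,bins=np.arange(100,126,2))[0] if a>0 else np.percentile(X[k,2],[50,90,98]) if k.sum() else "")
E
python3 gap.py 5
```

```text
14.9167 [0.5895 0.0188 0.1315] [-4.1381  1.2555  7.326 ] 0.029950582912239027
side 0.0 0.012 44 [0.1603 0.1685 0.1697]
side 0.022 0.0262 94 [ 0  0  0  3  5  4 17 14  2  0  0  0]
side 0.0275 0.0295 90 [ 6  7  3 15  8  2  1  1  2  0  0  0]
wrist 0.0 0.012 0 
wrist 0.022 0.0262 876 [  0   0   0   3   0   1 427 445   0   0   0   0]
wrist 0.0275 0.0295 701 [ 22  22  46 387 123   0   0   0   0   0   0   0]
```

View pics/side5c.png

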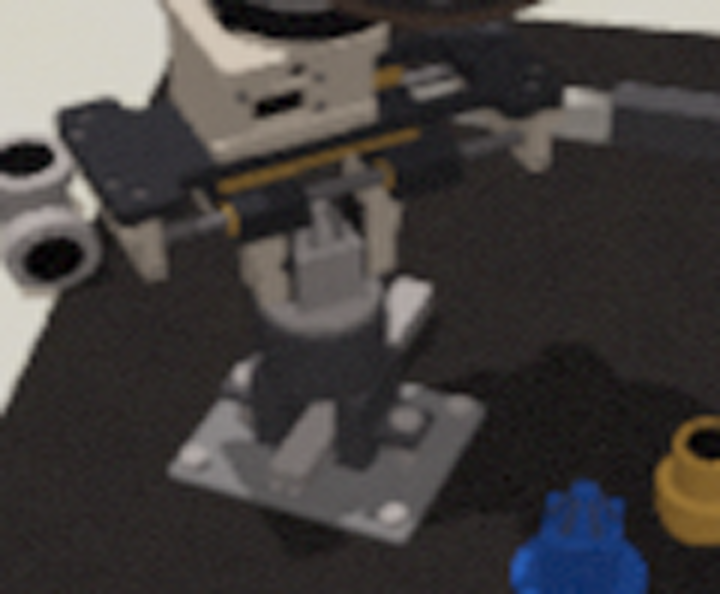

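View pics/wrist5c.png

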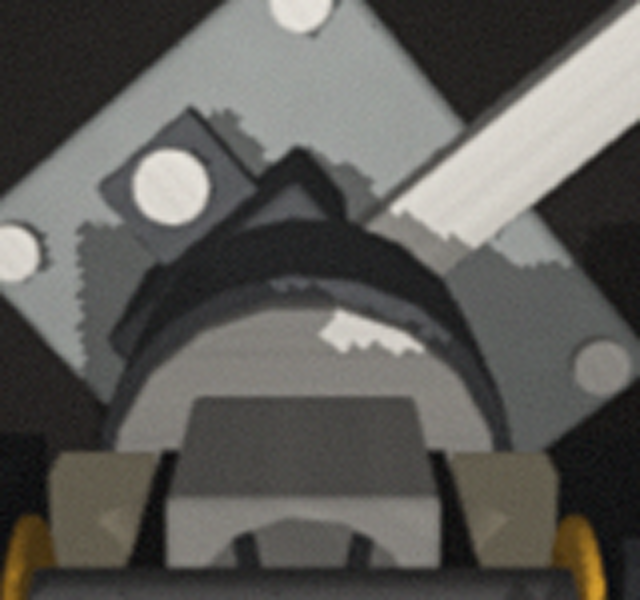

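```bash
cat > gap2.py <<'E'
from h import *
import sys
np.set_printoptions(precision=4,suppress=True)
for c in sys.argv[1:]:
    m=load(c); X,uv=cloud(m,m["d"])
    cc=np.array([.5893,.0186])
    rr=np.hypot(X[:,0]-cc[0],X[:,1]-cc[1]); top=uv[:,1]<225
    a=top&(rr>.022)&(rr<.0258)&(X[:,2]>.105)&(X[:,2]<.135)
    b=top&(rr>.0282)&(rr<.0297)&(X[:,2]>.1)&(X[:,2]<.1125)
    f=lambda P:np.linalg.lstsq(np.c_[P[:,:2]-cc,np.ones(len(P))],P[:,2],rcond=None)[0]
    print(c,"collar med",np.median(X[a,2]),"face med",np.median(X[b,2]),"gap mm",(np.median(X[a,2])-np.median(X[b,2])-.006)*1000,"planes",f(X[a]),f(X[b]))
E
python3 gap2.py wrist5 wrist4
```

```text
wrist5 collar med 0.11410008307940037 face med 0.1075438669461231 gap mm 0.5562161332772677 planes [-0.0649  0.1014  0.1168] [-0.0004 -0.0116  0.1073]
wrist4 collar med 0.11017972382277623 face med 0.11000243497176028 gap mm -5.82271114898405 planes [ 0.0068 -0.      0.1101] [-0.0035 -0.0097  0.1098]
```

>>> arm_command([
  {"dx": 0.12,"dy": 0.05,"dz": 0.03,"wx": -1,"wy": -0.02,"wz": 0.02},
  {"dx": 0.13,"dy": 0.05,"dz": 0.03,"wx": -1,"wy": -0.02,"wz": 0.02},
  {"dx": 0.13,"dy": 0.05,"dz": 0.03,"wx": -1,"wy": -0.02,"wz": 0.02},
  {"dx": 0.13,"dy": 0.05,"dz": 0.03,"wx": 1,"wy": -0.02,"wz": 0.02},
  {"dx": 0.13,"dy": 0.05,"dz": 0.03,"wx": 1,"wy": -0.02,"wz": 0.02},
  {"dx": 0.13,"dy": 0.05,"dz": 0.03,"wx": 1,"wy": -0.02,"wz": 0.02},
])

```text
time_s: 15.52
tcp_pos: [0.5895, 0.0184, 0.131]
eef_rot: [-127.8, 88.9, -0.7]
contact_force: [-5.7, 1.5, 10.5]
gripper_width: 0.0299
```

```bash
python3 st.py
```

```text
15.5167 [0.5895 0.0184 0.131 ] [-5.7023  1.5101 10.4864] [0.4365 2.3961 0.4732] 0.02988463537601291
shares of .02 total dx dy dz: [-0.95  0.01  0.01] mm [-19.    0.1   0.3]
turn shares total [ 0.56 -0.14  0.18] deg [ 2.58 -0.62  0.84]
```

```bash
python3 gap.py 6; python3 gap2.py wrist6
```

```text
15.5167 [0.5895 0.0184 0.131 ] [-5.7023  1.5101 10.4864] 0.02988463537601291
side 0.0 0.012 42 [0.1574 0.167  0.1697]
side 0.022 0.0262 96 [ 0  0  2  5  1  6 16 12  1  0  0  0]
side 0.0275 0.0295 84 [ 7  4  8 17  1  3  2  2  0  0  0  1]
wrist 0.0 0.012 0 
wrist 0.022 0.0262 860 [  0   0   0   0   0   7 658 195   0   0   0   0]
wrist 0.0275 0.0295 705 [ 23  24  87 436  28   0   0   0   0   0   0   0]
wrist6 collar med 0.1135253322783715 face med 0.1069457546247218 gap mm 0.5795776536496929 planes [-0.0614  0.1051  0.1162] [-0.0061 -0.0083  0.1068]
```

View pics/wrist6c.png

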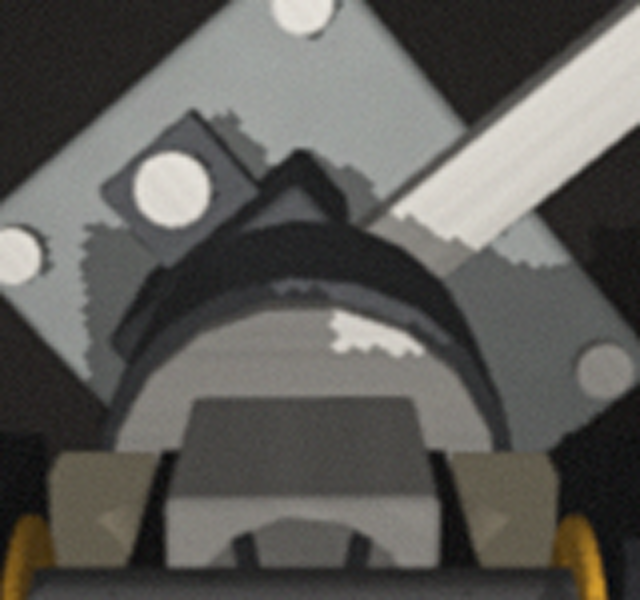

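View pics/side6c.png

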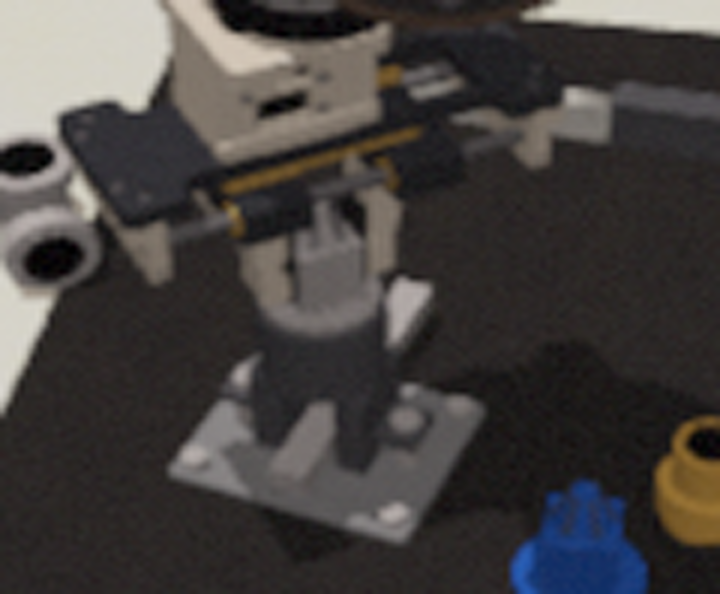

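```bash
python3 - <<'E'
from h import *
np.set_printoptions(precision=4,suppress=True)
for c,cc,lo,hi in [("wrist4",(.5891,.0198),.19,.2),("wrist5",(.5893,.0186),.110,.118),("wrist6",(.5893,.0186),.110,.118)]:
    m=load(c); X,uv=cloud(m,m["d"]); rr=np.hypot(X[:,0]-cc[0],X[:,1]-cc[1])
    k=(rr>.0215)&(rr<.0255)&(X[:,2]>lo)&(X[:,2]<hi)&(uv[:,1]<222); P=X[k]
    w=np.ones(len(P),bool)
    for i in range(8):
        s=np.linalg.lstsq(np.c_[P[w,:2]-cc,np.ones(w.sum())],P[w,2],rcond=None)[0]; e=P[:,2]-np.c_[P[:,:2]-cc,np.ones(len(P))]@s; w=abs(e)<.001
    print(c,s,w.sum(),len(P),np.median(P[:,2]),P[:,:2].mean(0), e[w].std())
E
```

```text
wrist4 [-0.0001  0.0052  0.1969] 719 803 0.1967950592033512 [0.5993 0.0054] 0.0004824292905383192
wrist5 [ 0.0118 -0.0038  0.1139] 707 776 0.11408183235165616 [0.6   0.004] 0.0004686041654044595
wrist6 [0.0058 0.0069 0.1135] 694 773 0.11350463653342098 [0.6001 0.004 ] 0.0004820343983916839
```

```bash
python3 - <<'E'
from h import *
np.set_printoptions(precision=4,suppress=True)
for c in ["w1","wrist4","wrist5","wrist6"]:
    m=load(c); X,uv=cloud(m,m["d"])
    for cc in [(.5893,.0186),(.5897,.0177)]:
        rr=np.hypot(X[:,0]-cc[0],X[:,1]-cc[1]); u=((X[:,:2]-cc)@np.array([.56,-.82]))
        out=[]
        for a in np.arange(.0262,.031,.0006):
            k=(rr>a)&(rr<a+.0006)&(X[:,2]>.1)&(X[:,2]<.12)&(uv[:,1]<222)&(u>.012)
            out.append((round(a*1e3,1),k.sum(),round(float(np.median(X[k,2]))*1e3,2)))
        print(c,cc,out)
E
```

```text
w1 (0.5893, 0.0186) [(np.float64(26.2), np.int64(38), 110.41), (np.float64(26.8), np.int64(47), 110.2), (np.float64(27.4), np.int64(45), 110.25), (np.float64(28.0), np.int64(48), 110.5), (np.float64(28.6), np.int64(60), 110.07), (np.float64(29.2), np.int64(88), 109.21), (np.float64(29.8), np.int64(164), 105.69), (np.float64(30.4), np.int64(17), 104.65)]
w1 (0.5897, 0.0177) [(np.float64(26.2), np.int64(39), 110.17), (np.float64(26.8), np.int64(45), 110.47), (np.float64(27.4), np.int64(54), 110.31), (np.float64(28.0), np.int64(55), 109.9), (np.float64(28.6), np.int64(121), 107.91), (np.float64(29.2), np.int64(127), 105.71), (np.float64(29.8), np.int64(1), 101.29), (np.float64(30.4), np.int64(0), nan)]
wrist4 (0.5893, 0.0186) [(np.float64(26.2), np.int64(55), 110.31), (np.float64(26.8), np.int64(59), 110.4), (np.float64(27.4), np.int64(59), 110.48), (np.float64(28.0), np.int64(65), 110.37), (np.float64(28.6), np.int64(64), 109.88), (np.float64(29.2), np.int64(71), 109.58), (np.float64(29.8), np.int64(119), 106.81), (np.float64(30.4), np.int64(10), 105.72)]
wrist4 (0.5897, 0.0177) [(np.f
[... 806 characters left out ...]
float64(27.4), np.int64(127), 107.66), (np.float64(28.0), np.int64(135), 107.5), (np.float64(28.6), np.int64(196), 106.71), (np.float64(29.2), np.int64(176), 104.4), (np.float64(29.8), np.int64(3), 104.97), (np.float64(30.4), np.int64(0), nan)]
wrist6 (0.5893, 0.0186) [(np.float64(26.2), np.int64(121), 113.35), (np.float64(26.8), np.int64(230), 112.05), (np.float64(27.4), np.int64(216), 108.27), (np.float64(28.0), np.int64(130), 107.11), (np.float64(28.6), np.int64(123), 106.95), (np.float64(29.2), np.int64(166), 106.55), (np.float64(29.8), np.int64(221), 104.53), (np.float64(30.4), np.int64(32), 103.99)]
wrist6 (0.5897, 0.0177) [(np.float64(26.2), np.int64(281), 110.85), (np.float64(26.8), np.int64(137), 107.38), (np.float64(27.4), np.int64(128), 107.12), (np.float64(28.0), np.int64(124), 106.97), (np.float64(28.6), np.int64(199), 106.06), (np.float64(29.2), np.int64(173), 103.97), (np.float64(29.8), np.int64(0), nan), (np.float64(30.4), np.int64(0), nan)]
  return _methods._mean(a, axis=axis, dtype=dtype,
  ret = ret.dtype.type(ret / rcount)
```

>>> arm_command([
  {"dx": 0.15,"dy": 0,"dz": 0,"wx": 1,"wy": -0.05,"wz": 0.06},
  {"dx": 0.15,"dy": 0,"dz": 0,"wx": 1,"wy": -0.05,"wz": 0.06},
  {"dx": 0.15,"dy": 0,"dz": 0,"wx": 0.6,"wy": -0.05,"wz": 0.06},
  {"dx": 0.15,"dy": 0,"dz": 0,"wx": -1,"wy": -0.02,"wz": 0.02},
  {"dx": 0.15,"dy": 0,"dz": 0,"wx": -1,"wy": -0.02,"wz": 0.02},
  {"dx": 0.15,"dy": 0,"dz": 0,"wx": -1,"wy": -0.02,"wz": 0.02},
])

```text
time_s: 16.12
tcp_pos: [0.5898, 0.0181, 0.1293]
eef_rot: [-39.1, 89.9, 89.9]
contact_force: [-11.0, 2.3, 17.8]
gripper_width: 0.0299
```

```bash
python3 st.py
```

```text
16.1167 [0.5898 0.0181 0.1293] [-10.954    2.2545  17.7544] [ 0.7755  4.0571 -0.575 ] 0.029870350313227493
shares of .02 total dx dy dz: [-1.03  0.02  0.05] mm [-20.7   0.4   0.9]
turn shares total [0.98 0.02 0.02] deg [4.48 0.1  0.07]
```

>>> arm_command([
  {"dx": 0.08,"dy": 0.02,"dz": 0.02,"wx": -1,"wy": 0,"wz": 0},
  {"dx": 0.06,"dy": 0.02,"dz": 0.02,"wx": -0.6,"wy": 0,"wz": 0},
  {"dx": 0.04,"dy": 0,"dz": 0,"wx": 0.5,"wy": 0,"wz": 0},
  {"dx": 0.02,"dy": 0,"dz": 0,"wx": 0.3,"wy": 0,"wz": 0},
  {"dx": 0,"dy": 0,"dz": 0,"wx": 0,"wy": 0,"wz": 0},
])

```text
time_s: 16.53
tcp_pos: [0.5894, 0.0186, 0.1337]
eef_rot: [-108.7, 89.6, 24.6]
contact_force: [-1.3, -0.7, -3.3]
gripper_width: 0.0301
```

```bash
python3 st.py;  python3 gap.py 7; python3 gap2.py wrist7
```

```text
16.5333 [0.5894 0.0186 0.1337] [-1.3358 -0.6907 -3.2632] [-0.1565  0.7381  0.2163] 0.03012146160624929
shares of .02 total dx dy dz: [-0.82  0.01  0.01] mm [-16.3   0.3   0.3]
turn shares total [ 1.92 -0.02  0.09] deg [ 8.79 -0.1   0.4 ]
16.5333 [0.5894 0.0186 0.1337] [-1.3358 -0.6907 -3.2632] 0.03012146160624929
side 0.0 0.012 33 [0.1596 0.1686 0.1705]
side 0.022 0.0262 83 [ 0  0  0  0  2  3  6 14 20  2  0  0]
side 0.0275 0.0295 80 [3 3 3 7 7 8 2 2 2 0 0 0]
wrist 0.0 0.012 0 
wrist 0.022 0.0262 856 [  0   0   0   0   3   0   0 448 404   1   0   0]
wrist 0.0275 0.0295 748 [ 23  25  20  59 387 131   0   0   0   0   0   0]
wrist7 collar med 0.11600697052063533 face med 0.1095298790588671 gap mm 0.47709146176822503 planes [-0.0825  0.0944  0.1187] [-0.01   -0.0147  0.1093]
```

>>> arm_command([
  {"dx": 0,"dy": 0,"dz": 0,"wx": 0,"wy": 0,"wz": 0},
  {"dx": 0,"dy": 0,"dz": 0,"wx": 0,"wy": 0,"wz": 0},
  {"dx": 0,"dy": 0,"dz": 0,"wx": 0,"wy": 0,"wz": 0},
  {"dx": 0,"dy": 0,"dz": 0,"wx": 0,"wy": 0,"wz": 0},
], fingers=-0.4)

```text
time_s: 16.97
tcp_pos: [0.593, 0.019, 0.135]
eef_rot: [-118.4, 89.2, 15.1]
contact_force: [-0.1, 0.2, 0.4]
gripper_width: 0.051
```

```bash
python3 st.py;  python3 gap.py 8; python3 gap2.py wrist8
```

```text
16.9667 [0.593 0.019 0.135] [-0.1437  0.1847  0.4232] [-0.0104  0.0534 -0.014 ] 0.05100664272592192
shares of .02 total dx dy dz: [-0.75  0.15  0.12] mm [-15.    3.    2.4]
turn shares total [ 1.95 -0.07  0.15] deg [ 8.95 -0.31  0.7 ]
16.9667 [0.593 0.019 0.135] [-0.1437  0.1847  0.4232] 0.05100664272592192
side 0.0 0.012 66 [0.1619 0.1702 0.1727]
side 0.022 0.0262 95 [ 0  0  0  2  2  2  5 18 12  1  0  0]
side 0.0275 0.0295 77 [ 4  4  3  3 10  4  3  2  1  1  0  0]
wrist 0.0 0.012 0 
wrist 0.022 0.0262 804 [  0   0   0   0   1   2  17 679 105   0   0   0]
wrist 0.0275 0.0295 697 [ 26  23  27  96 407  21   0   0   0   0   0   0]
wrist8 collar med 0.11534119306866462 face med 0.1088892995444424 gap mm 0.4518935242222213 planes [-0.0007  0.0035  0.1154] [-0.0003 -0.0246  0.1083]
```

>>> arm_command([
  {"dx": -0.3,"dy": 0.05,"dz": 0.05,"wx": 0,"wy": 0,"wz": 0.1},
  {"dx": -0.6,"dy": 0.05,"dz": 0,"wx": 0,"wy": 0,"wz": 0},
  {"dx": -1,"dy": 0,"dz": 0,"wx": 0,"wy": 0,"wz": 0},
  {"dx": -1,"dy": 0,"dz": 0,"wx": 0,"wy": 0,"wz": 0},
  {"dx": -1,"dy": 0,"dz": 0,"wx": 0,"wy": 0,"wz": 0},
  {"dx": -0.8,"dy": 0,"dz": 0,"wx": 0,"wy": 0,"wz": 0},
  {"dx": -0.3,"dy": 0,"dz": 0,"wx": 0.5,"wy": 0,"wz": 0},
  {"dx": 0,"dy": 0,"dz": 0,"wx": 1,"wy": 0,"wz": 0},
  {"dx": 0,"dy": 0,"dz": 0,"wx": 1,"wy": 0,"wz": 0},
  {"dx": 0,"dy": 0,"dz": 0,"wx": 1,"wy": 0,"wz": 0},
  {"dx": 0,"dy": 0,"dz": 0,"wx": 1,"wy": 0,"wz": 0},
  {"dx": 0,"dy": 0,"dz": 0,"wx": 1,"wy": 0,"wz": 0},
  {"dx": 0,"dy": 0,"dz": 0,"wx": 1,"wy": 0,"wz": 0},
  {"dx": 0,"dy": 0,"dz": 0,"wx": 0.2,"wy": 0,"wz": 0},
])

```text
time_s: 18.23
tcp_pos: [0.5906, 0.018, 0.248]
eef_rot: [-134.2, 89.3, -32.9]
contact_force: [-0.5, 0.5, 0.5]
gripper_width: 0.0616
```

```bash
python3 - <<'E'
from h import *
s,p,R=pose(); print(s["time_s"],p)
go([.46,-.25,.24],down(-96))
for n in ["side","wrist","scene"]:
    m=r.camera_model(n); pic,d=r.capture(n); cv2.imwrite(f"pics/{n}9.png",pic[:,:,::-1])
    np.savez(f"{n}9.npz",p=pic,d=d,**{k:np.array(v) for k,v in m.items()})
E
```

```text
18.2333 [0.59055594 0.01795985 0.24803222]
shares of .02 total dx dy dz: [  0.42   9.03 -11.85] mm [   8.4  180.7 -237.1]
turn shares total [23.41  0.03  0.16] deg [107.31   0.13   0.75]
```

View pics/wrist9.png

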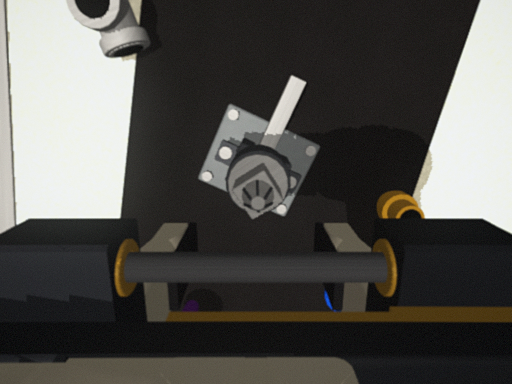

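View pics/scene9.png

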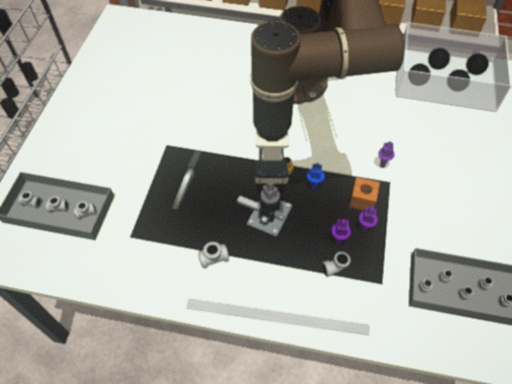

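```bash
python3 - <<'E'
from h import *
from scipy.optimize import least_squares
np.set_printoptions(precision=4,suppress=True)
m=load("wrist9"); X,uv=cloud(m,m["d"])
cc=np.array([.5893,.0186])
def circ(k,r0,c):
    P=X[k]
    for _ in range(4):
        b=(np.arctan2(P[:,1]-c[1],P[:,0]-c[0])/np.radians(6)).astype(int); rr=np.hypot(P[:,0]-c[0],P[:,1]-c[1])
        E=np.array([P[b==i][np.argmax(rr[b==i])] for i in np.unique(b) if (b==i).sum()>4])
        c=least_squares(lambda q:np.hypot(E[:,0]-q[0],E[:,1]-q[1])-r0,c,loss="soft_l1",f_scale=.0005).x
    return c,len(E)
near=np.hypot(*(X[:,:2]-cc).T)<.04
c1=circ(near&(X[:,2]>.1125)&(X[:,2]<.1175),.0268,cc); print("collar c",c1); cc=c1[0]
rr=np.hypot(*(X[:,:2]-cc).T)
for a in np.arange(.022,.0305,.0006):
    k=(rr>a)&(rr<a+.0006)&(X[:,2]>.1)&(X[:,2]<.12)
    print(round(a*1e3,1),k.sum(),np.round(np.percentile(X[k,2]*1e3,[25,50,75]),2))
# square top tilt
k=near&(X[:,2]>.148)&(X[:,2]<.156); print("sq top",X[k].mean(0)); k=near&(X[:,2]>.166); print("cone top",np.median(X[k],0),X[k].min(0),X[k].max(0))
crop=m["p"][60:230,180:340,::-1]; cv2.imwrite("pics/w9c.png",cv2.resize(crop,None,fx=4,fy=3.5,interpolation=cv2.INTER_CUBIC))
E
```

```text
collar c (array([0.5894, 0.018 ]), 44)
22.0 61 [115.02 115.48 115.75]
22.6 68 [114.8  115.24 115.74]
23.2 80 [114.89 115.38 115.9 ]
23.8 81 [114.92 115.3  115.84]
24.4 81 [114.77 115.23 115.83]
25.0 94 [114.76 115.34 115.91]
25.6 102 [114.83 115.28 115.78]
26.2 112 [111.76 114.32 115.26]
26.8 75 [109.15 109.67 110.53]
27.4 76 [108.88 109.27 109.6 ]
28.0 101 [108.5  109.15 109.61]
28.6 114 [108.29 108.8  109.36]
29.2 124 [105.29 107.61 108.36]
29.8 18 [103.6  105.36 107.37]Traceback (most recent call last):
  File "<stdin>", line 18, in <module>
    return _quantile_unchecked(
        a, q, axis, out, overwrite_input, method, keepdims, weights)
    return _ureduce(a,
                    func=_quantile_ureduce_func,
    ...<5 lines>...
                    overwrite_input=overwrite_input,
                    method=method)
    r = func(a, **kwargs)
    result = _quantile(arr,
                       quantiles=q,
    ...<2 lines>...
                       out=out,
                       weights=wgt)
    slices_having_nans = np.isnan(arr[-1, ...])
                                  ~~~^^^^^^^^^
IndexError: index -1 is out of bounds for axis 0 with size 0
```

>>> arm_command([
  {"dx": 0,"dy": 0,"dz": 0,"wx": 1,"wy": 0,"wz": 0},
  {"dx": 0,"dy": 0,"dz": 0,"wx": 1,"wy": 0,"wz": 0},
  {"dx": 0,"dy": 0,"dz": 0,"wx": 1,"wy": 0,"wz": 0},
  {"dx": 0,"dy": 0,"dz": 0,"wx": 1,"wy": 0,"wz": 0},
  {"dx": 0,"dy": 0,"dz": 0,"wx": 1,"wy": 0,"wz": 0},
  {"dx": 0,"dy": 0,"dz": 0,"wx": 1,"wy": 0,"wz": 0},
  {"dx": 0,"dy": 0,"dz": 0,"wx": 1,"wy": 0,"wz": 0},
  {"dx": 0,"dy": 0,"dz": 0,"wx": 1,"wy": 0,"wz": 0},
  {"dx": 0,"dy": 0,"dz": 0,"wx": 1,"wy": 0,"wz": 0},
  {"dx": 0,"dy": 0,"dz": 0,"wx": 1,"wy": 0,"wz": 0},
  {"dx": 0,"dy": 0,"dz": 0,"wx": 1,"wy": 0,"wz": 0},
  {"dx": 0,"dy": 0,"dz": 0,"wx": 1,"wy": 0,"wz": 0},
  {"dx": 0,"dy": 0,"dz": 0,"wx": 1,"wy": 0,"wz": 0},
  {"dx": 0,"dy": 0,"dz": 0,"wx": 1,"wy": 0,"wz": 0},
  {"dx": 0,"dy": 0,"dz": 0,"wx": 1,"wy": 0,"wz": 0},
  {"dx": 0,"dy": 0,"dz": 0,"wx": 1,"wy": 0,"wz": 0},
  {"dx": 0,"dy": 0,"dz": 0,"wx": 1,"wy": 0,"wz": 0},
  {"dx": 0,"dy": 0,"dz": 0,"wx": 1,"wy": 0,"wz": 0},
  {"dx": 0,"dy": 0,"dz": 0,"wx": 0.6,"wy": 0,"wz": 0},
  {"dx": 0,"dy": 0,"dz": 0,"wx": 0,"wy": 0,"wz": 0},
])

```text
time_s: 20.05
tcp_pos: [0.5899, 0.0177, 0.2485]
eef_rot: [-66.7, 89.4, -51.7]
contact_force: [0.4, -0.2, 0.1]
gripper_width: 0.0613
```

```bash
python3 - <<'E'
from h import *
s,p,R=pose(); print(s["time_s"],p,s["joints"])
go([.46,-.25,.24],down(-96))
E
```

```text
20.05 [0.58987459 0.01769668 0.24854693] [ 21.07526703  11.98881094 -10.0165355    0.64309518 -67.81120266
 -96.28962082]
shares of .02 total dx dy dz: [  0.5  -11.24  -9.74] mm [  10.  -224.8 -194.9]
turn shares total [4.59 0.08 0.11] deg [21.03  0.35  0.52]
```

>>> arm_command([
  {"dx": 0,"dy": 0,"dz": 0,"wx": 1,"wy": 0.08,"wz": 0.1},
  {"dx": 0,"dy": 0,"dz": 0,"wx": 1,"wy": 0,"wz": 0},
  {"dx": 0,"dy": 0,"dz": 0,"wx": 1,"wy": 0,"wz": 0},
  {"dx": 0,"dy": -0.4,"dz": -0.15,"wx": 0.8,"wy": 0,"wz": 0},
  {"dx": 0,"dy": -0.8,"dz": -0.3,"wx": 0.3,"wy": 0,"wz": 0},
  {"dx": 0,"dy": -1,"dz": -0.36,"wx": 0,"wy": 0,"wz": 0},
  {"dx": 0,"dy": -1,"dz": -0.36,"wx": 0,"wy": 0,"wz": 0},
  {"dx": 0,"dy": -1,"dz": -0.36,"wx": 0,"wy": 0,"wz": 0},
  {"dx": 0,"dy": -1,"dz": -0.36,"wx": 0,"wy": 0,"wz": 0},
  {"dx": 0,"dy": -1,"dz": -0.36,"wx": 0,"wy": 0,"wz": 0},
  {"dx": 0,"dy": -1,"dz": -0.36,"wx": 0,"wy": 0,"wz": 0},
  {"dx": 0,"dy": -1,"dz": -0.36,"wx": 0,"wy": 0,"wz": 0},
  {"dx": 0,"dy": -1,"dz": -0.36,"wx": 0,"wy": 0,"wz": 0},
  {"dx": 0,"dy": -1,"dz": -0.36,"wx": 0,"wy": 0,"wz": 0},
  {"dx": 0,"dy": -1,"dz": -0.36,"wx": 0,"wy": 0,"wz": 0},
  {"dx": 0,"dy": -1,"dz": -0.36,"wx": 0,"wy": 0,"wz": 0},
  {"dx": 0,"dy": -0.8,"dz": -0.3,"wx": 0,"wy": 0,"wz": 0},
  {"dx": 0,"dy": -0.5,"dz": -0.2,"wx": 0,"wy": 0,"wz": 0},
  {"dx": 0,"dy": -0.1,"dz": 0,"wx": 0,"wy": 0,"wz": 0},
  {"dx": 0,"dy": 0,"dz": 0,"wx": 0,"wy": 0,"wz": 0},
])

```text
time_s: 21.72
tcp_pos: [0.4659, -0.2713, 0.2508]
eef_rot: [-122.4, 89.7, -122.8]
contact_force: [0.1, 0.1, -0.2]
gripper_width: 0.061
```

```bash
python3 - <<'E'
from h import *
np.set_printoptions(precision=4,suppress=True)
s,p,R=pose(); print(s["time_s"],p,s["joints"])
go([.46,-.25,.24],down(-96))
n="wrist"
m=r.camera_model(n); pic,d=r.capture(n); cv2.imwrite(f"pics/{n}10.png",pic[:,:,::-1])
np.savez(f"{n}10.npz",p=pic,d=d,**{k:np.array(v) for k,v in m.items()})
for q,z in [("drift",0),("drift_tip",0),("drift_grip",.024)]:
    for e in r.spot_point(n,q)[:2]: print(q,e["score"],e["centre"],onplane(m,e["centre"],z))
X,uv=cloud(m,d)
k=(X[:,2]>.031)&(X[:,2]<.042)&(abs(X[:,0]-.46)<.1)&(abs(X[:,1]+.25)<.08)
print(k.sum(),cv2.minAreaRect((X[k,:2]*1000).astype(np.float32)),X[k].mean(0))
k=(X[:,2]>.009)&(X[:,2]<.0295)&(abs(X[:,0]-.56)<.1)&(abs(X[:,1]+.25)<.06)
print(k.sum(),cv2.minAreaRect((X[k,:2]*1000).astype(np.float32)),X[k].min(0),X[k].max(0))
E
```

```text
21.7167 [ 0.4659 -0.2713  0.2508] [ -9.1914   7.232  -15.42     0.2647 -67.4552 -81.3332]
shares of .02 total dx dy dz: [ 0.54  1.06 -0.3 ] mm [10.8 21.3 -6. ]
turn shares total [ 1.22 -0.03  0.05] deg [ 5.58 -0.13  0.23]
drift 0.61 [261.8, 204.4] [[ 0.5247 -0.2647  0.    ]]
drift_grip 0.65 [272.2, 149.3] [[ 0.4499 -0.2528  0.024 ]]
1199 ((451.8153991699219, -254.49179077148438), (22.133146286010742, 70.0030746459961), 84.4675064086914) [ 0.4506 -0.2546  0.0363]
812 ((523.6776123046875, -262.0723571777344), (17.31552505493164, 116.65007019042969), 86.77469635009766) [ 0.465  -0.2738  0.0094] [ 0.5815 -0.2517  0.0295]
```

View pics/wrist10.png

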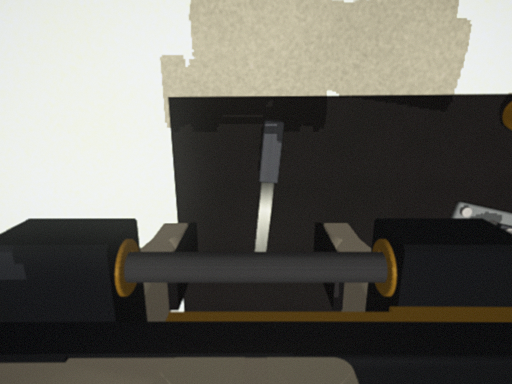

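```bash
python3 -c "
from h import *
go([.4518,-.2545,.1],down(-95.5))"
```

```text
shares of .02 total dx dy dz: [ 7.54  0.79 -0.74] mm [150.8  15.9 -14.8]
turn shares total [ 1.11 -0.03  0.05] deg [ 5.09 -0.13  0.23]
```

>>> arm_command([
  {"dx": 0.5,"dy": 0.3,"dz": -0.3,"wx": 0.5,"wy": 0,"wz": 0.05},
  {"dx": 1,"dy": 0.3,"dz": -0.3,"wx": 0.5,"wy": 0,"wz": 0},
  {"dx": 1,"dy": 0.1,"dz": -0.1,"wx": 0.1,"wy": 0,"wz": 0},
  {"dx": 1,"dy": 0,"dz": 0,"wx": 0,"wy": 0,"wz": 0},
  {"dx": 1,"dy": 0,"dz": 0,"wx": 0,"wy": 0,"wz": 0},
  {"dx": 1,"dy": 0,"dz": 0,"wx": 0,"wy": 0,"wz": 0},
  {"dx": 0.9,"dy": 0,"dz": 0,"wx": 0,"wy": 0,"wz": 0},
  {"dx": 0.5,"dy": 0,"dz": 0,"wx": 0,"wy": 0,"wz": 0},
  {"dx": 0.1,"dy": 0,"dz": 0,"wx": 0,"wy": 0,"wz": 0},
  {"dx": 0,"dy": 0,"dz": 0,"wx": 0,"wy": 0,"wz": 0},
])

```text
time_s: 22.75
tcp_pos: [0.4575, -0.2488, 0.1071]
eef_rot: [-13.9, 89.8, -18.6]
contact_force: [0.1, -0.7, 0.9]
gripper_width: 0.0611
```

```bash
python3 -c "
from h import *
print(pose()[1])
go([.4518,-.2545,.018],down(-95.5))"
```

```text
[ 0.45745706 -0.24877998  0.10705379]
shares of .02 total dx dy dz: [ 4.45 -0.3  -0.27] mm [89.  -6.1 -5.4]
turn shares total [0.17 0.04 0.01] deg [0.76 0.18 0.04]
```

>>> arm_command([
  {"dx": 0.5,"dy": -0.22,"dz": -0.2,"wx": 0.16,"wy": 0.03,"wz": 0},
  {"dx": 0.8,"dy": 0,"dz": 0,"wx": 0,"wy": 0,"wz": 0},
  {"dx": 0.8,"dy": 0,"dz": 0,"wx": 0,"wy": 0,"wz": 0},
  {"dx": 0.7,"dy": 0,"dz": 0,"wx": 0,"wy": 0,"wz": 0},
  {"dx": 0.5,"dy": 0,"dz": 0,"wx": 0,"wy": 0,"wz": 0},
  {"dx": 0.1,"dy": 0,"dz": 0,"wx": 0,"wy": 0,"wz": 0},
  {"dx": 0,"dy": 0,"dz": 0,"wx": 0,"wy": 0,"wz": 0},
])

```text
time_s: 23.33
tcp_pos: [0.4567, -0.2537, 0.0395]
eef_rot: [-11.3, 89.4, -16.7]
contact_force: [-0.2, 0.1, 0.1]
gripper_width: 0.061
```

```bash
python3 -c "
from h import *
print(pose()[1])
go([.4518,-.2545,.018],down(-95.5))"
```

```text
[ 0.45667225 -0.25369939  0.03949871]
shares of .02 total dx dy dz: [ 1.07 -0.06 -0.25] mm [21.5 -1.2 -5. ]
turn shares total [0.01 0.12 0.02] deg [0.04 0.55 0.11]
```

>>> arm_command([
  {"dx": 0.3,"dy": -0.05,"dz": -0.15,"wx": 0,"wy": 0.1,"wz": 0},
  {"dx": 0.4,"dy": 0,"dz": -0.1,"wx": 0,"wy": 0,"wz": 0},
  {"dx": 0.25,"dy": 0,"dz": -0.05,"wx": 0,"wy": 0,"wz": 0},
  {"dx": 0.05,"dy": 0,"dz": 0,"wx": 0,"wy": 0,"wz": 0},
  {"dx": 0,"dy": 0,"dz": 0,"wx": 0,"wy": 0,"wz": 0},
])

```text
time_s: 23.75
tcp_pos: [0.4515, -0.2547, 0.0198]
eef_rot: [-25.5, 89.7, -31.0]
contact_force: [0.7, 0.2, -0.4]
gripper_width: 0.0617
```

```bash
python3 -c "
from h import *
print(pose()[1])
go([.4518,-.2545,.018],down(-95.5))"
```

```text
[ 0.45153789 -0.25474458  0.0198214 ]
shares of .02 total dx dy dz: [0.09 0.01 0.01] mm [1.8 0.3 0.2]
turn shares total [0.01 0.06 0.03] deg [0.02 0.28 0.13]
```

>>> arm_command([
  {"dx": 0.06,"dy": 0,"dz": 0,"wx": 0,"wy": 0.06,"wz": 0.03},
  {"dx": 0,"dy": 0,"dz": 0,"wx": 0,"wy": 0,"wz": 0},
  {"dx": 0,"dy": 0,"dz": 0,"wx": 0,"wy": 0,"wz": 0},
  {"dx": 0,"dy": 0,"dz": 0,"wx": 0,"wy": 0,"wz": 0},
  {"dx": 0.03,"dy": 0,"dz": 0,"wx": 0,"wy": 0,"wz": 0},
  {"dx": 0,"dy": 0,"dz": 0,"wx": 0,"wy": 0,"wz": 0},
  {"dx": 0,"dy": 0,"dz": 0,"wx": 0,"wy": 0,"wz": 0},
  {"dx": 0,"dy": 0,"dz": 0,"wx": 0,"wy": 0,"wz": 0},
  {"dx": 0,"dy": 0,"dz": 0,"wx": 0,"wy": 0,"wz": 0},
], fingers=1, force=60)

```text
time_s: 24.5
tcp_pos: [0.4525, -0.2549, 0.0188]
eef_rot: [3.2, 89.9, -2.2]
contact_force: [-0.1, 0.2, 0.0]
gripper_width: 0.0217
```

```bash
python3 -c "
from h import *
print(pose()[1],pose()[0]['gripper_width'])
go([.4518,-.2545,.018],down(-95.5))"
```

```text
[ 0.45248718 -0.2548587   0.01881547] 0.021729387855870835
shares of .02 total dx dy dz: [ 0.04  0.01 -0.04] mm [ 0.8  0.3 -0.7]
turn shares total [ 0.01  0.02 -0.  ] deg [ 0.05  0.09 -0.01]
```

```bash
python3 - <<'E'
from h import *
np.set_printoptions(precision=4,suppress=True)
for n in ["w1","wrist9"]:
    m=load(n); X,uv=cloud(m,m["d"])
    c=np.array([.5894,.018]); d=np.array([.2284,.9736]); e=np.array([d[1],-d[0]])
    P=X[:,:2]-c; a=P@d; b=P@e
    k=(X[:,2]>.0255)&(X[:,2]<.0335)&(a<-.034)&(a>-.12)&(abs(b)<.02)
    print(n,k.sum(),"z",np.median(X[k,2]),"a min",np.percentile(a[k],[0,1,3]), "b",b[k].min(),b[k].max())
    # centre line by bins
    bins=np.arange(-.1,-.034,.008); M=[]
    for i in bins:
        q=k&(a>=i)&(a<i+.008)
        M.append((i+.004,(np.percentile(b[q],3)+np.percentile(b[q],97))/2,np.percentile(b[q],97)-np.percentile(b[q],3)))
    M=np.array(M); f=np.polyfit(M[:,0],M[:,1],1); print(M*1000); print("offset at axis mm",f[1]*1000,"slope deg",np.degrees(f[0]), "at -.07:",np.polyval(f,-.07)*1000)
E
```

```text
w1 1187 z 0.030243516292987774 a min [-0.1044 -0.1037 -0.1024] b -0.009172118990065046 0.009839597858146136
[[-96.       0.4575  17.2602]
 [-88.       0.6468  17.101 ]
 [-80.       0.6425  16.9686]
 [-72.       0.5864  17.1391]
 [-64.       0.5053  17.1698]
 [-56.       0.4779  17.111 ]
 [-48.       0.6293  16.9634]
 [-40.       0.4715  16.9881]
 [-32.       0.5801  16.8707]]
offset at axis mm 0.5325435536602062 slope deg -0.02031512220267957 at -.07: 0.5573631575869296
wrist9 1089 z 0.029190285741164772 a min [-0.1047 -0.1038 -0.1025] b -0.009117992301684289 0.009015152406903463
[[-96.       0.2206  16.7399]
 [-88.       0.1713  16.9717]
 [-80.       0.1378  16.774 ]
 [-72.       0.1115  16.6861]
 [-64.      -0.0572  17.1447]
 [-56.       0.1698  16.9423]
 [-48.       0.2559  16.543 ]
 [-40.      -0.0569  16.571 ]
 [-32.       0.2922  16.2373]]
offset at axis mm 0.12450640986620587 slope deg -0.012388058266623593 at -.07: 0.1396412781939097
```

>>> arm_command([
  {"dx": -0.3,"dy": 0,"dz": 0,"wx": 0,"wy": 0,"wz": 0},
  {"dx": -0.6,"dy": 0,"dz": 0,"wx": 0,"wy": 0,"wz": 0},
  {"dx": -0.8,"dy": 0,"dz": 0,"wx": 0,"wy": 0,"wz": 0},
  {"dx": -0.7,"dy": 0,"dz": 0,"wx": 0,"wy": 0,"wz": 0},
  {"dx": -0.3,"dy": 0,"dz": 0,"wx": 0,"wy": 0,"wz": 0},
  {"dx": 0,"dy": 0,"dz": 0,"wx": 0,"wy": 0,"wz": 0},
])

```text
time_s: 25.0
tcp_pos: [0.4487, -0.2539, 0.0736]
eef_rot: [166.1, 89.6, 160.5]
contact_force: [0.2, 0.1, -3.6]
gripper_width: 0.0216
```

```bash
python3 -c "
from h import *
print(pose()[1],pose()[0]['gripper_width'],pose()[0]['contact_force'],pose()[0]['moment'])
go([.521,-.2732,.08],down(-13.2))"
```

```text
[ 0.44867926 -0.25391531  0.07356213] 0.021590372335091864 [ 0.15014074  0.06742827 -3.55121006] [-0.0662625  -0.15751473 -0.00630783]
shares of .02 total dx dy dz: [-0.35 -0.61  3.69] mm [ -6.9 -12.2  73.8]
turn shares total [-17.96  -0.05  -0.08] deg [-82.34  -0.25  -0.35]
```

>>> arm_command([
  {"dx": -0.05,"dy": 0,"dz": 0,"wx": -0.6,"wy": 0,"wz": 0},
  {"dx": -0.05,"dy": 0,"dz": 0,"wx": -1,"wy": 0,"wz": 0},
  {"dx": -0.05,"dy": 0,"dz": 0,"wx": -1,"wy": 0,"wz": 0},
  {"dx": -0.05,"dy": 0,"dz": 0,"wx": -1,"wy": 0,"wz": 0},
  {"dx": -0.05,"dy": 0,"dz": 0,"wx": -1,"wy": 0,"wz": 0},
  {"dx": 0,"dy": 0,"dz": 0,"wx": -1,"wy": 0,"wz": 0},
  {"dx": 0,"dy": 0,"dz": 0,"wx": -1,"wy": 0,"wz": 0},
  {"dx": 0,"dy": 0,"dz": 0,"wx": -1,"wy": 0,"wz": 0},
  {"dx": 0,"dy": 0,"dz": 0,"wx": -1,"wy": 0,"wz": 0},
  {"dx": 0,"dy": 0,"dz": 0,"wx": -1,"wy": 0,"wz": 0},
  {"dx": 0,"dy": 0,"dz": 0,"wx": -1,"wy": 0,"wz": 0},
  {"dx": 0,"dy": 0,"dz": 0,"wx": -1,"wy": 0,"wz": 0},
  {"dx": 0,"dy": 0,"dz": 0,"wx": -1,"wy": 0,"wz": 0},
  {"dx": 0,"dy": 0,"dz": 0,"wx": -1,"wy": 0,"wz": 0},
  {"dx": 0,"dy": 0,"dz": 0,"wx": -1,"wy": 0,"wz": 0},
  {"dx": 0,"dy": 0,"dz": 0,"wx": -1,"wy": 0,"wz": 0},
  {"dx": 0,"dy": 0,"dz": 0,"wx": -1,"wy": 0,"wz": 0},
  {"dx": 0,"dy": 0,"dz": 0,"wx": -0.6,"wy": 0,"wz": 0},
  {"dx": 0,"dy": 0,"dz": 0,"wx": 0,"wy": 0,"wz": 0},
])

```text
time_s: 26.58
tcp_pos: [0.4377, -0.2505, 0.0646]
eef_rot: [82.0, 88.4, 159.0]
contact_force: [-0.1, 0.2, -2.4]
gripper_width: 0.0215
```

```bash
python3 -c "
from h import *
print(pose()[1],pose()[0]['gripper_width'],pose()[0]['contact_force'],pose()[0]['moment'])
go([.521,-.2732,.08],down(-13.2))"
```

```text
[ 0.43773463 -0.25050657  0.06462283] 0.021526965604399654 [-0.13402421  0.24683866 -2.38689369] [-0.12730369 -0.12677398  0.0306623 ]
shares of .02 total dx dy dz: [-0.89 -4.29 -0.16] mm [-17.8 -85.8  -3.3]
turn shares total [ 0.04  0.05 -0.35] deg [ 0.17  0.22 -1.61]
```

>>> arm_command([
  {"dx": -0.2,"dy": -0.4,"dz": 0,"wx": 0,"wy": 0.05,"wz": -0.15},
  {"dx": -0.2,"dy": -0.8,"dz": 0,"wx": 0,"wy": 0,"wz": -0.15},
  {"dx": -0.1,"dy": -0.9,"dz": 0,"wx": 0,"wy": 0,"wz": -0.05},
  {"dx": 0,"dy": -0.9,"dz": 0,"wx": 0,"wy": 0,"wz": 0},
  {"dx": 0,"dy": -0.6,"dz": 0,"wx": 0,"wy": 0,"wz": 0},
  {"dx": 0,"dy": -0.2,"dz": 0,"wx": 0,"wy": 0,"wz": 0},
  {"dx": 0,"dy": 0,"dz": 0,"wx": 0,"wy": 0,"wz": 0},
])

```text
time_s: 27.17
tcp_pos: [0.5151, -0.2688, 0.0728]
eef_rot: [-142.5, 89.9, -66.3]
contact_force: [-0.9, -1.2, -4.2]
gripper_width: 0.0216
```

```bash
cat > look11.py <<'E'
from h import *
import sys
np.set_printoptions(precision=4,suppress=True)
n=sys.argv[1]
s,p,R=pose(); print(s["time_s"],p,s["contact_force"],s["moment"],s["gripper_width"])
c=np.array([.5896,.018]);d=np.array([.2284,.9736]);e=np.array([d[1],-d[0]])
print("TCP along,across,z mm",np.round([(p[:2]-c)@d*1e3,(p[:2]-c)@e*1e3,p[2]*1e3],1))
t=np.array(c-(.125+.1743)*d); go([*t,.06],down(-13.2))
if len(sys.argv)>2:
  for q in sys.argv[2:]:
    m=r.camera_model(q); pic,dd=r.capture(q); cv2.imwrite(f"pics/{q}{n}.png",pic[:,:,::-1]); np.savez(f"{q}{n}.npz",p=pic,d=dd,**{k:np.array(v) for k,v in m.items()})
    if q=="side": cv2.imwrite(f"pics/{q}{n}c.png",cv2.resize(pic[110:260,190:340,::-1],None,fx=4,fy=4,interpolation=cv2.INTER_CUBIC))
E
python3 look11.py 11 side wrist
```

```text
27.1667 [ 0.5151 -0.2688  0.0728] [-0.8536 -1.1584 -4.234 ] [-0.0543  0.0223 -0.0055] 0.021589612346169428
TCP along,across,z mm [-296.3   -7.    72.8]
shares of .02 total dx dy dz: [ 0.64 -0.35 -0.15] mm [12.8 -7.  -3. ]
turn shares total [-0.13 -0.02  0.01] deg [-0.6  -0.08  0.06]
```

View pics/side11.png

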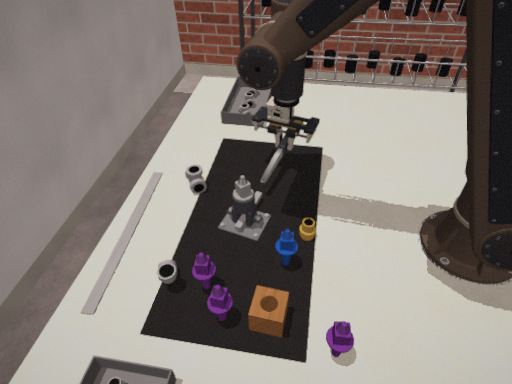

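View pics/wrist11.png

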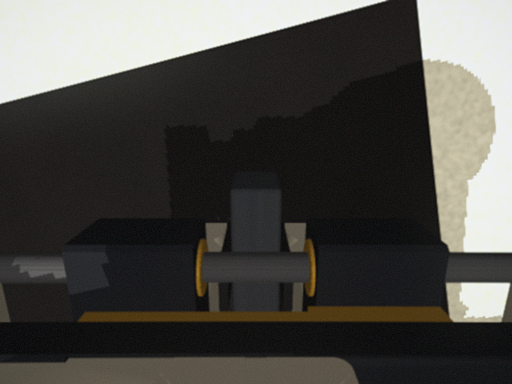

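```bash
python3 - <<'E'
from h import *
np.set_printoptions(precision=4,suppress=True)
c=np.array([.5896,.018]);d=np.array([.2284,.9736]);e=np.array([d[1],-d[0]])
m=load("wrist11"); X,uv=cloud(m,m["d"])
k=(uv[:,1]>192)&(uv[:,1]<245)&(uv[:,0]>236)&(uv[:,0]<276)
P=X[k]; a=(P[:,:2]-c)@d; b=(P[:,:2]-c)@e
s=np.linalg.lstsq(np.c_[a-a.mean(),b-b.mean(),np.ones(len(a))],P[:,2],rcond=None)[0]; print("handle top plane slope along, across, z",s,"deg",np.degrees(s[:2]),a.min(),a.max())
# edges centre line across
k=(uv[:,1]>190)&(uv[:,1]<246)&(uv[:,0]>215)&(uv[:,0]<300)&(X[:,2]>.082); P=X[k]; a=(P[:,:2]-c)@d; b=(P[:,:2]-c)@e
for lo in np.arange(a.min(),a.max(),.006):
    q=(a>=lo)&(a<lo+.006)
    if q.sum()>10: print(round(lo*1e3,1),q.sum(),np.round(np.percentile(b[q],[2,98])*1e3,2),round(P[q,2].mean()*1e3,2))
m=load("side11"); X,uv=cloud(m,m["d"]); a=(X[:,:2]-c)@d; b=(X[:,:2]-c)@e
k=(a>-.27)&(a<-.1)&(abs(b+.007)<.03)&(X[:,2]>.04)&(X[:,2]<.1); 
for lo in np.arange(-.27,-.1,.01):
    q=k&(a>=lo)&(a<lo+.01)
    if q.sum()>3: print("side",round(lo*1e3),q.sum(),"b",np.round(np.percentile(b[q],[5,50,95])*1e3,1),"z",np.round(np.percentile(X[q,2],[5,50,95])*1e3,1))
cv2.imwrite("pics/s11c.png",cv2.resize(m["p"][90:240,200:340,::-1],None,fx=4,fy=4,interpolation=cv2.INTER_CUBIC))
E
```

```text
handle top plane slope along, across, z [-0.0051  0.0009  0.0903] deg [-0.2919  0.0528] -0.3305640340836882 -0.30644244426203443
-331.4 705 [-18.46   2.22] 90.24
-325.4 680 [-18.53   2.39] 90.24
-319.4 659 [-18.17   2.18] 90.27
-313.4 714 [-26.77   8.81] 89.9
-307.4 295 [-26.04   9.6 ] 86.81
side -270 40 b [-18.  -12.    1.5] z [60.  83.8 92.2]
side -260 17 b [-14.5  -9.8   0.6] z [65.7 81.3 85.4]
side -250 17 b [-13.4 -12.8  -2.4] z [56.2 77.4 83.2]
side -240 17 b [-13.3 -10.5  -1.5] z [60.6 81.8 84.3]
side -230 18 b [-13.5 -12.4  -1.2] z [59.  79.1 82.2]
side -220 19 b [-13.9 -10.7  -0.6] z [62.5 79.8 82.1]
side -210 17 b [-13.6 -10.3  -1.1] z [58.5 77.8 81.7]
side -200 19 b [-12.9 -12.   -0.8] z [56.6 76.9 79.9]
side -190 22 b [-13.1  -9.9   0.3] z [57.7 74.4 77. ]
side -180 14 b [-13.1  -8.   -0.8] z [60.4 73.  76.7]
side -170 17 b [-12.7  -9.5   0.2] z [58.8 72.4 74.7]
side -160 19 b [-12.6  -9.2   1.1] z [58.7 69.9 73. ]
side -150 20 b [-12.8  -8.1  -0.1] z [58.  68.5 71.6]
side -140 15 b [-12.5  -6.8   1. ] z [59.  67.  68.7]
side -130 23 b [-12.   -7.4  -0.7] z [53.9 63.8 68.2]
```

View pics/s11c.png

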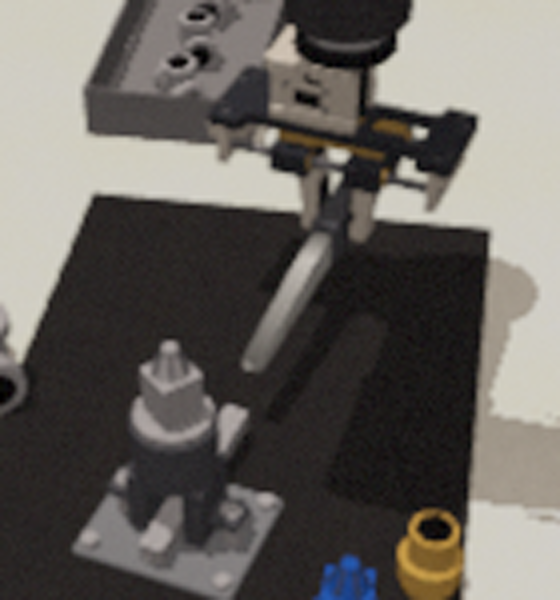

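>>> arm_command([
  {"dx": 0.2,"dy": -0.2,"dz": 0,"wx": -0.12,"wy": -0.06,"wz": 0},
  {"dx": 0.4,"dy": -0.15,"dz": 0,"wx": 0,"wy": 0,"wz": 0},
  {"dx": 0.25,"dy": 0,"dz": 0,"wx": 0,"wy": 0,"wz": 0},
  {"dx": 0.05,"dy": 0,"dz": 0,"wx": 0,"wy": 0,"wz": 0},
  {"dx": 0,"dy": 0,"dz": 0,"wx": 0,"wy": 0,"wz": 0},
])

```text
time_s: 27.68
tcp_pos: [0.5184, -0.2696, 0.0525]
eef_rot: [20.7, 89.7, 97.4]
contact_force: [-0.2, -0.7, -3.2]
gripper_width: 0.0219
```

```bash
python3 look11.py 12
```

```text
27.6833 [ 0.5184 -0.2696  0.0525] [-0.2473 -0.743  -3.22  ] [-0.095   0.0075 -0.0094] 0.021876633064788962
TCP along,across,z mm [-296.3   -3.7   52.5]
shares of .02 total dx dy dz: [-0.38 -0.18 -0.15] mm [-7.6 -3.7 -3. ]
turn shares total [-0.02  0.06 -0.02] deg [-0.07  0.26 -0.1 ]
```

>>> arm_command([
  {"dx": 0,"dy": -0.2,"dz": 0,"wx": 0,"wy": 0,"wz": 0},
  {"dx": 0,"dy": 0,"dz": 0.3,"wx": 0,"wy": 0,"wz": 0},
  {"dx": 0,"dy": 0,"dz": 0.6,"wx": 0,"wy": 0,"wz": 0},
  {"dx": 0,"dy": 0,"dz": 0.8,"wx": 0,"wy": 0,"wz": 0},
  {"dx": 0,"dy": 0,"dz": 0.7,"wx": 0,"wy": 0,"wz": 0},
  {"dx": 0,"dy": 0,"dz": 0.3,"wx": 0,"wy": 0,"wz": 0},
  {"dx": 0,"dy": 0,"dz": 0,"wx": 0,"wy": 0,"wz": 0},
])

```text
time_s: 28.27
tcp_pos: [0.5361, -0.2133, 0.0531]
eef_rot: [13.1, 89.7, 89.8]
contact_force: [-0.7, -0.8, -3.4]
gripper_width: 0.0217
```

```bash
python3 look11.py 13 side wrist; python3 - <<'E'
from h import *
c=np.array([.5896,.018]);d=np.array([.2284,.9736]);e=np.array([d[1],-d[0]])
m=load("side13"); X,uv=cloud(m,m["d"]); a=(X[:,:2]-c)@d; b=(X[:,:2]-c)@e
for lo in np.arange(-.2,-.03,.01):
    q=(abs(b)<.011)&(X[:,2]>.02)&(X[:,2]<.09)&(a>=lo)&(a<lo+.01)
    if q.sum()>3: print("side",round(lo*1e3),q.sum(),"b",np.round(np.percentile(b[q],[5,50,95])*1e3,1),"z",np.round(np.percentile(X[q,2],[5,50,95])*1e3,1))
E
```

```text
28.2667 [ 0.5361 -0.2133  0.0531] [-0.7012 -0.8241 -3.3763] [-0.1006  0.0301 -0.016 ] 0.021706791719671485
TCP along,across,z mm [-237.5    0.7   53.1]
shares of .02 total dx dy dz: [-0.36  0.03 -3.09] mm [ -7.2   0.5 -61.8]
turn shares total [-0.04  0.06 -0.01] deg [-0.16  0.27 -0.06]
side -200 14 b [-6.3 -2.5  6.2] z [39.7 61.7 63.9]
side -190 21 b [-6.6 -5.6  6.8] z [40.1 62.2 64.3]
side -180 16 b [-6.7 -4.7  5.6] z [39.7 62.  64.8]
side -170 18 b [-6.4 -3.8  6.6] z [39.5 61.2 64.8]
side -160 21 b [-7.  -3.4  7.7] z [40.2 59.6 62.2]
side -150 22 b [-6.4 -5.   5.9] z [38.5 58.1 60.8]
side -140 18 b [-6.4 -3.7  5.9] z [40.2 57.5 61. ]
side -130 17 b [-6.6 -2.3  7.6] z [40.1 55.2 58.2]
side -120 19 b [-6.8 -4.7  6.3] z [37.5 54.1 56.2]
side -110 25 b [-9.  -4.1  6.2] z [25.7 51.8 56.2]
side -100 28 b [-9.1 -4.4  6.3] z [26.  50.  54.3]
side -90 23 b [-9.2 -5.5  4.6] z [28.9 48.8 52.4]
side -80 22 b [-9.7 -5.2  1.7] z [26.7 43.7 50.4]
side -70 17 b [-9.1 -5.6 -3. ] z [25.2 30.9 48.4]
```

View pics/side13c.png

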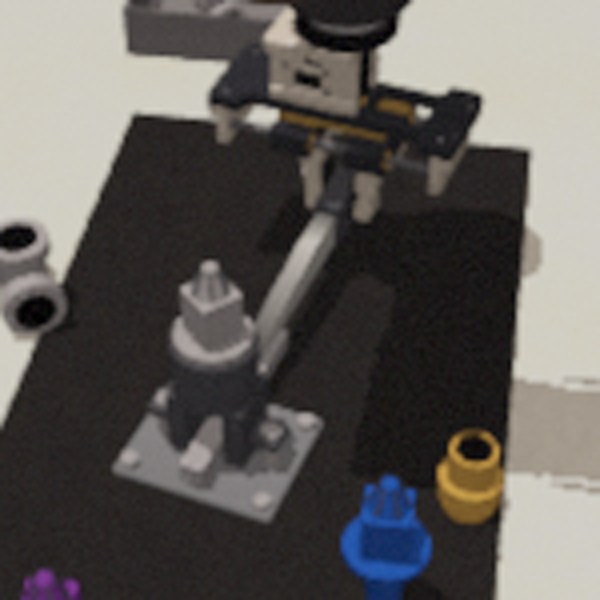

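>>> arm_command([
  {"dx": 0,"dy": 0,"dz": 0.4,"wx": 0,"wy": 0,"wz": 0},
  {"dx": 0,"dy": 0,"dz": 0.7,"wx": 0,"wy": 0,"wz": 0},
  {"dx": 0.05,"dy": 0,"dz": 0.6,"wx": 0,"wy": 0,"wz": 0},
  {"dx": 0.1,"dy": 0,"dz": 0.1,"wx": 0,"wy": 0,"wz": 0},
  {"dx": 0.08,"dy": 0,"dz": 0,"wx": 0,"wy": 0,"wz": 0},
  {"dx": 0,"dy": 0,"dz": 0,"wx": 0,"wy": 0,"wz": 0},
])

```text
time_s: 28.87
tcp_pos: [0.5448, -0.1765, 0.0485]
eef_rot: [9.7, 89.7, 86.2]
contact_force: [0.1, 0.0, -4.1]
gripper_width: 0.0214
```

```bash
python3 look11.py 14
```

```text
28.8667 [ 0.5448 -0.1765  0.0485] [ 0.1201  0.0327 -4.0883] [-0.1297 -0.033   0.0295] 0.021391855380169272
TCP along,across,z mm [-199.6    0.8   48.5]
shares of .02 total dx dy dz: [-0.6   0.02 -4.98] mm [-12.    0.3 -99.6]
turn shares total [-0.06  0.06 -0.01] deg [-0.27  0.27 -0.04]
```

>>> arm_command([
  {"dx": 0.05,"dy": 0,"dz": 0,"wx": -0.05,"wy": 0.04,"wz": 0},
  {"dx": 0.05,"dy": 0,"dz": 0.05,"wx": 0,"wy": 0,"wz": 0},
  {"dx": 0,"dy": 0,"dz": 0.05,"wx": 0,"wy": 0,"wz": 0},
])

```text
time_s: 29.12
tcp_pos: [0.5457, -0.1751, 0.0467]
eef_rot: [-2.3, 90.0, 74.5]
contact_force: [-0.3, -2.3, -1.2]
gripper_width: 0.0216
```

```bash
python3 look11.py 14
```

```text
29.1167 [ 0.5457 -0.1751  0.0467] [-0.3056 -2.301  -1.2081] [-0.1522  0.0726  0.0595] 0.021634966010556044
TCP along,across,z mm [-198.     1.3   46.7]
shares of .02 total dx dy dz: [-0.67  0.07 -5.07] mm [ -13.4    1.3 -101.3]
turn shares total [-0.    0.01  0.  ] deg [-0.01  0.04  0.  ]
```

>>> arm_command([
  {"dx": 0.01,"dy": 0.03,"dz": 0.3,"wx": 0,"wy": 0,"wz": 0},
  {"dx": 0.01,"dy": 0.02,"dz": 0.4,"wx": 0,"wy": 0,"wz": 0},
  {"dx": 0.01,"dy": 0,"dz": 0.4,"wx": 0,"wy": 0,"wz": 0},
  {"dx": 0.01,"dy": 0,"dz": 0.4,"wx": 0,"wy": 0,"wz": 0},
  {"dx": 0.01,"dy": 0,"dz": 0.4,"wx": 0,"wy": 0,"wz": 0},
  {"dx": 0.01,"dy": 0,"dz": 0.3,"wx": 0,"wy": 0,"wz": 0},
  {"dx": 0,"dy": 0,"dz": 0.1,"wx": 0,"wy": 0,"wz": 0},
])

```text
time_s: 29.7
tcp_pos: [0.5573, -0.1263, 0.0469]
eef_rot: [-74.8, 89.8, 1.9]
contact_force: [1.1, -1.6, 0.4]
gripper_width: 0.0215
```

```bash
python3 look11.py 15
```

```text
29.7 [ 0.5573 -0.1263  0.0469] [ 1.1497 -1.6094  0.389 ] [-0.346   0.0293  0.0354] 0.021502929243674567
TCP along,across,z mm [-147.9    1.6   46.9]
shares of .02 total dx dy dz: [-0.66  0.07 -7.57] mm [ -13.2    1.3 -151.4]
turn shares total [-0.01  0.01  0.04] deg [-0.07  0.05  0.18]
```

>>> arm_command([
  {"dx": 0,"dy": 0.03,"dz": 0.25,"wx": 0,"wy": 0,"wz": 0},
  {"dx": 0,"dy": 0.03,"dz": 0.25,"wx": 0,"wy": 0,"wz": 0},
  {"dx": 0,"dy": 0.02,"dz": 0.25,"wx": 0,"wy": 0,"wz": 0},
  {"dx": 0,"dy": 0,"dz": 0.25,"wx": 0,"wy": 0,"wz": 0},
  {"dx": 0,"dy": 0,"dz": 0.25,"wx": 0,"wy": 0,"wz": 0},
])

```text
time_s: 30.12
tcp_pos: [0.5567, -0.1076, 0.0467]
eef_rot: [154.5, 89.3, -128.8]
contact_force: [-3.0, -23.4, 2.2]
gripper_width: 0.0214
```

```bash
python3 look11.py 16
```

```text
30.1167 [ 0.5567 -0.1076  0.0467] [ -2.9681 -23.4054   2.2003] [-7.7992  0.546  -0.3785] 0.021433654592664938
TCP along,across,z mm [-129.8   -3.3   46.7]
shares of .02 total dx dy dz: [-0.57 -0.18 -8.48] mm [ -11.4   -3.6 -169.7]
turn shares total [-0.03 -0.14 -0.07] deg [-0.12 -0.65 -0.31]
```

>>> arm_command([
  {"dx": 0,"dy": -0.05,"dz": 0.25,"wx": 0,"wy": -0.04,"wz": 0},
  {"dx": 0,"dy": -0.05,"dz": 0.25,"wx": 0,"wy": -0.04,"wz": -0.02},
  {"dx": 0,"dy": -0.03,"dz": 0.25,"wx": 0,"wy": -0.04,"wz": -0.02},
])

```text
time_s: 30.37
tcp_pos: [0.556, -0.1036, 0.0464]
eef_rot: [141.8, 88.8, -141.7]
contact_force: [-2.3, -27.1, 3.6]
gripper_width: 0.0215
```

```bash
python3 look11.py 17 side
```

```text
30.3667 [ 0.556  -0.1036  0.0464] [ -2.2674 -27.1304   3.5909] [-8.653   0.5567 -0.2229] 0.021454627491930743
TCP along,across,z mm [-126.1   -4.9   46.4]
shares of .02 total dx dy dz: [-0.54 -0.29 -8.67] mm [ -10.9   -5.8 -173.4]
turn shares total [-0.07 -0.2  -0.16] deg [-0.34 -0.93 -0.74]
```

View pics/side17c.png

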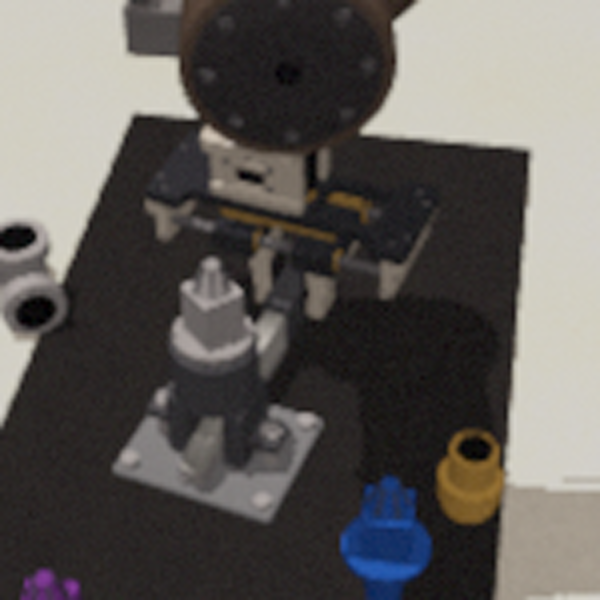

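>>> arm_command([
  {"dx": 0,"dy": -0.2,"dz": 0.05,"wx": -0.03,"wy": -0.1,"wz": -0.08},
  {"dx": 0,"dy": -0.2,"dz": 0.1,"wx": -0.03,"wy": -0.1,"wz": -0.08},
  {"dx": 0,"dy": -0.15,"dz": 0.15,"wx": 0,"wy": -0.08,"wz": -0.05},
])

```text
time_s: 30.67
tcp_pos: [0.5588, -0.1048, 0.0452]
eef_rot: [101.3, 89.3, 178.0]
contact_force: [-8.4, -14.0, 8.6]
gripper_width: 0.0217
```

```bash
python3 look11.py 18
```

```text
30.6667 [ 0.5588 -0.1048  0.0452] [ -8.3765 -13.9578   8.582 ] [-5.4376  3.1902  0.5226] 0.021720956880576597
TCP along,across,z mm [-126.6   -1.9   45.2]
shares of .02 total dx dy dz: [-0.72 -0.11 -8.64] mm [ -14.4   -2.2 -172.7]
turn shares total [-0.04 -0.03 -0.14] deg [-0.17 -0.13 -0.66]
```

>>> arm_command([
  {"dx": -0.06,"dy": -0.03,"dz": 0.25,"wx": 0,"wy": -0.02,"wz": -0.08},
  {"dx": -0.05,"dy": -0.06,"dz": 0.28,"wx": 0,"wy": -0.05,"wz": -0.05},
  {"dx": -0.03,"dy": -0.08,"dz": 0.3,"wx": 0,"wy": -0.05,"wz": -0.03},
])

```text
time_s: 30.92
tcp_pos: [0.5581, -0.0985, 0.0472]
eef_rot: [119.3, 89.2, -164.2]
contact_force: [-3.8, -23.8, -1.2]
gripper_width: 0.0218
```

```bash
python3 look11.py 19 side
```

```text
30.9167 [ 0.5581 -0.0985  0.0472] [ -3.7775 -23.8342  -1.1695] [-8.1162  1.1941 -0.1232] 0.021837416195896804
TCP along,across,z mm [-120.6   -4.1   47.2]
shares of .02 total dx dy dz: [-0.59 -0.24 -8.94] mm [ -11.7   -4.9 -178.8]
turn shares total [-0.07 -0.08 -0.15] deg [-0.31 -0.37 -0.66]
```

View pics/side19c.png

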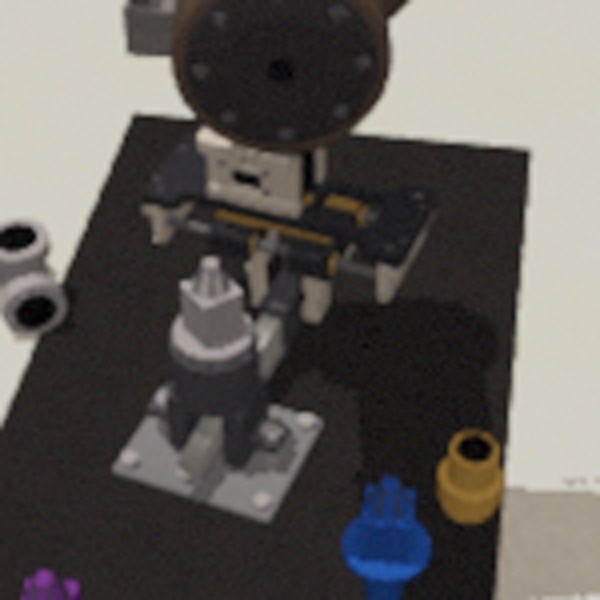

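>>> arm_command([
  {"dx": -0.01,"dy": -0.16,"dz": 0.28,"wx": -0.02,"wy": -0.06,"wz": -0.08},
  {"dx": -0.01,"dy": -0.14,"dz": 0.28,"wx": -0.02,"wy": -0.06,"wz": -0.05},
  {"dx": 0,"dy": -0.14,"dz": 0.28,"wx": 0,"wy": -0.06,"wz": -0.05},
  {"dx": 0,"dy": -0.12,"dz": 0.28,"wx": 0,"wy": -0.06,"wz": -0.03},
])

```text
time_s: 31.3
tcp_pos: [0.5594, -0.0942, 0.0456]
eef_rot: [120.1, 88.7, -163.4]
contact_force: [-6.9, -26.1, 8.4]
gripper_width: 0.0215
```

```bash
python3 look11.py 20
```

```text
31.3 [ 0.5594 -0.0942  0.0456] [ -6.872  -26.1192   8.3703] [-9.2514  2.0695  0.1782] 0.021454011851140646
TCP along,across,z mm [-116.1   -3.8   45.6]
shares of .02 total dx dy dz: [-0.62 -0.23 -9.17] mm [ -12.4   -4.6 -183.3]
turn shares total [-0.08 -0.14 -0.25] deg [-0.35 -0.65 -1.13]
```

```bash
cat > chk.py <<'E'
from h import *
import sys
np.set_printoptions(precision=4,suppress=True)
n=sys.argv[1]
c=np.array([.5896,.018]);d=np.array([.2284,.9736]);e=np.array([d[1],-d[0]])
s,p,R=pose()
for q in ["wrist","side"]:
    m=r.camera_model(q); pic,dd=r.capture(q); cv2.imwrite(f"pics/{q}{n}.png",pic[:,:,::-1]); np.savez(f"{q}{n}.npz",p=pic,d=dd,**{k:np.array(v) for k,v in m.items()})
    X,uv=cloud(m,dd); a=(X[:,:2]-c)@d; b=(X[:,:2]-c)@e; at=(p[:2]-c)@d; bt=(p[:2]-c)@e
    if q=="wrist":
        k=(abs(b-bt)<.02)&(a<at-.012)&(a>at-.06)&(X[:,2]>p[2]+.005)&(X[:,2]<p[2]+.03)
        print("handle rear rel TCP",np.percentile(a[k]-at,[0,1,3])*1e3)
        for lo in np.arange(at-.036,at-.012,.006):
            z=k&(a>=lo)&(a<lo+.006)
            if z.sum()>10: print(round((lo-at)*1e3,1),z.sum(),"b",np.round(np.percentile(b[z],[2,98])*1e3,2),"z",np.round(X[z,2].mean()*1e3,2))
        P=X[k&(abs(b-bt)<.009)]; aa=a[k&(abs(b-bt)<.009)]; bb=b[k&(abs(b-bt)<.009)]
        print("slopes deg along/across",np.degrees(np.linalg.lstsq(np.c_[aa-at,bb-bt,np.ones(len(aa))],P[:,2],rcond=None)[0][:2]))
    else:
        k=(a>.03)&(a<.12)&(abs(b)<.012)&(X[:,2]>.02)&(X[:,2]<.055); print("tip far side",np.percentile(a[k],[90,97,100])*1e3,np.percentile(b[k],[5,95])*1e3,"ledge end 45")
        k2=k&(a>.048)
        if k2.sum(): print("blade past 48:",k2.sum(),np.percentile(X[k2,2],[10,90])*1e3,np.percentile(b[k2],[5,95])*1e3)
        rr=np.hypot(X[:,0]-.5894,X[:,1]-.018)
        k=(rr>.0225)&(rr<.0255)&(X[:,2]>.108)&(X[:,2]<.135); print("collar top z (side)",np.median(X[k,2])*1e3,k.sum()); k=(rr<.006)&(X[:,2]>.15); print("cone top z",np.percentile(X[k,2],[50,90])*1e3)
        cv2.imwrite(f"pics/side{n}c.png",cv2.resize(pic[140:250,190:310,::-1],None,fx=5,fy=5,interpolation=cv2.INTER_CUBIC))
E
python3 chk.py 21
```

```text
handle rear rel TCP [-36.6268 -36.4752 -36.3322]
-36.0 777 b [-14.34   6.47] z 62.69
-30.0 689 b [-14.34   6.32] z 63.17
-24.0 661 b [-14.33   6.44] z 63.11
-18.0 652 b [-14.27   7.02] z 63.06
slopes deg along/across [ 7.2274 -0.6254]
tip far side [57.5985 58.869  59.9759] [-9.9709  3.7338] ledge end 45
blade past 48: 37 [29.875  41.0389] [-9.7445  4.2752]
collar top z (side) 116.32497228028184 38
cone top z [172.3738 435.9322]
```

View pics/side21c.png

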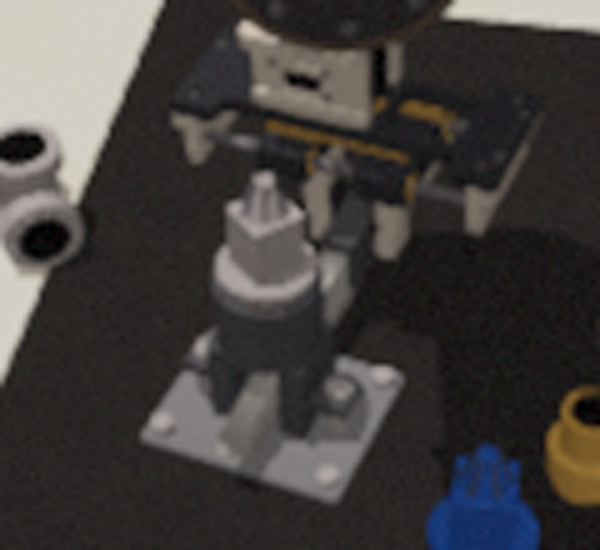

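View pics/wrist21.png

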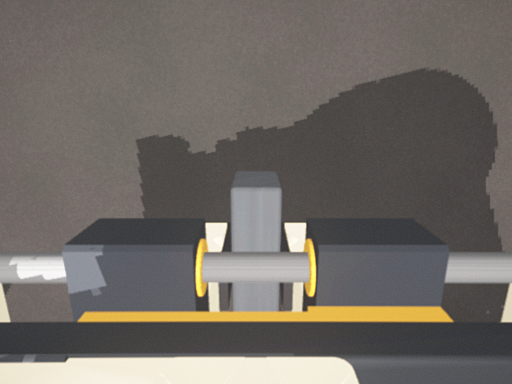

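>>> arm_command([
  {"dx": -0.02,"dy": -0.16,"dz": 0.35,"wx": -0.02,"wy": -0.08,"wz": -0.12},
  {"dx": -0.02,"dy": -0.16,"dz": 0.35,"wx": -0.02,"wy": -0.08,"wz": -0.1},
  {"dx": -0.02,"dy": -0.16,"dz": 0.35,"wx": 0,"wy": -0.08,"wz": -0.08},
  {"dx": -0.02,"dy": -0.16,"dz": 0.35,"wx": 0,"wy": -0.08,"wz": -0.08},
])

```text
time_s: 31.73
tcp_pos: [0.5623, -0.0864, 0.0457]
eef_rot: [125.4, 88.9, -158.2]
contact_force: [-7.5, -22.8, 6.1]
gripper_width: 0.0219
```

```bash
python3 look11.py 22
```

```text
31.7333 [ 0.5623 -0.0864  0.0457] [ -7.4965 -22.7753   6.1348] [-7.7319  2.4532  0.2778] 0.021862444691526182
TCP along,across,z mm [-107.8   -2.7   45.7]
shares of .02 total dx dy dz: [-0.61 -0.2  -9.58] mm [ -12.3   -4.  -191.6]
turn shares total [-0.1  -0.14 -0.19] deg [-0.44 -0.62 -0.88]
```

>>> arm_command([
  {"dx": -0.02,"dy": -0.15,"dz": 0.35,"wx": -0.03,"wy": -0.08,"wz": -0.1},
  {"dx": -0.02,"dy": -0.15,"dz": 0.35,"wx": -0.03,"wy": -0.08,"wz": -0.1},
  {"dx": -0.02,"dy": -0.15,"dz": 0.35,"wx": -0.02,"wy": -0.08,"wz": -0.08},
  {"dx": -0.02,"dy": -0.15,"dz": 0.35,"wx": 0,"wy": -0.08,"wz": -0.08},
  {"dx": -0.02,"dy": -0.15,"dz": 0.35,"wx": 0,"wy": -0.08,"wz": -0.08},
])

```text
time_s: 32.15
tcp_pos: [0.5675, -0.0732, 0.0459]
eef_rot: [125.8, 89.4, -157.7]
contact_force: [-6.4, -17.9, 5.6]
gripper_width: 0.0217
```

```bash
python3 look11.py 23; python3 chk.py 23
```

```text
32.15 [ 0.5675 -0.0732  0.0459] [ -6.3618 -17.8715   5.5758] [-6.4835  2.0181  0.1379] 0.021696553865370963
TCP along,across,z mm [-93.8  -0.7  45.9]
shares of .02 total dx dy dz: [ -0.64  -0.1  -10.28] mm [ -12.8   -2.  -205.6]
turn shares total [-0.08 -0.08 -0.11] deg [-0.38 -0.36 -0.5 ]
handle rear rel TCP [-36.7238 -36.4439 -36.3233]
-36.0 773 b [-11.46   9.33] z 62.91
-30.0 691 b [-11.44   9.06] z 63.43
-24.0 663 b [-11.52   9.26] z 63.44
-18.0 644 b [-11.52   9.86] z 63.42
slopes deg along/across [ 7.5752 -0.1973]
tip far side [80.551  81.8579 83.8642] [-7.5102  6.9889] ledge end 45
blade past 48: 99 [29.2254 44.0036] [-7.1205  7.1136]
collar top z (side) 119.843559175935 40
cone top z [177.7631 443.3447]
```

View pics/side23c.png

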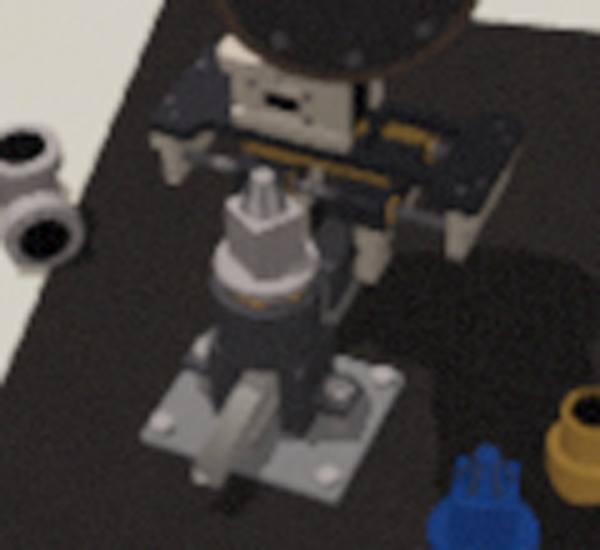

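>>> arm_command([
  {"dx": -0.02,"dy": -0.1,"dz": 0.33,"wx": -0.03,"wy": -0.07,"wz": -0.08},
  {"dx": -0.02,"dy": -0.1,"dz": 0.3,"wx": -0.03,"wy": -0.06,"wz": -0.08},
  {"dx": -0.02,"dy": -0.1,"dz": 0.3,"wx": 0,"wy": -0.06,"wz": -0.06},
])

```text
time_s: 32.5
tcp_pos: [0.57, -0.0642, 0.0463]
eef_rot: [137.0, 89.7, -146.4]
contact_force: [-4.4, -15.4, 3.9]
gripper_width: 0.0218
```

```bash
python3 look11.py 24
```

```text
32.5 [ 0.57   -0.0642  0.0463] [ -4.3609 -15.3654   3.9277] [-5.6289  1.4439  0.0205] 0.021820002608881617
TCP along,across,z mm [-84.6  -0.3  46.3]
shares of .02 total dx dy dz: [ -0.64  -0.05 -10.74] mm [ -12.9   -1.1 -214.8]
turn shares total [-0.05 -0.05 -0.04] deg [-0.22 -0.22 -0.2 ]
```

>>> arm_command([
  {"dx": -0.02,"dy": -0.06,"dz": 0.3,"wx": -0.03,"wy": -0.05,"wz": -0.05},
  {"dx": -0.02,"dy": -0.04,"dz": 0.25,"wx": 0,"wy": -0.04,"wz": -0.03},
  {"dx": -0.02,"dy": 0,"dz": 0.1,"wx": 0,"wy": 0,"wz": 0},
  {"dx": -0.02,"dy": 0,"dz": 0,"wx": 0,"wy": 0,"wz": 0},
  {"dx": 0,"dy": 0,"dz": 0,"wx": 0,"wy": 0,"wz": 0},
])

```text
time_s: 32.92
tcp_pos: [0.5704, -0.0585, 0.0473]
eef_rot: [147.5, 89.5, -135.9]
contact_force: [0.4, -0.9, -1.1]
gripper_width: 0.0216
```

```bash
python3 look11.py 25; python3 chk.py 25
```

```text
32.9167 [ 0.5704 -0.0585  0.0473] [ 0.3769 -0.8686 -1.069 ] [-0.4644 -0.2501 -0.0063] 0.02164411424820038
TCP along,across,z mm [-78.9  -1.3  47.3]
shares of .02 total dx dy dz: [ -0.56  -0.11 -11.03] mm [ -11.2   -2.2 -220.5]
turn shares total [-0.06 -0.08 -0.05] deg [-0.26 -0.38 -0.24]
handle rear rel TCP [-36.5078 -36.2461 -36.1136]
-36.0 849 b [-11.91   8.53] z 63.62
-30.0 695 b [-12.01   8.55] z 64.77
-24.0 656 b [-12.13   8.67] z 64.76
-18.0 652 b [-11.74   9.25] z 64.73
slopes deg along/across [ 7.7144 -0.5562]
tip far side [94.2278 96.4412 98.0104] [-8.4393  5.4393] ledge end 45
blade past 48: 141 [31.068 47.342] [-7.9699  5.4876]
collar top z (side) 123.45550747135754 63
cone top z [310.3651 446.9031]
```

View pics/side25c.png

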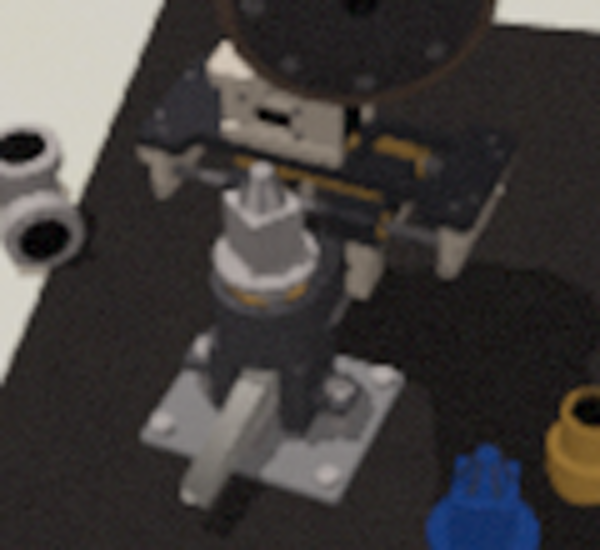

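>>> arm_command([
  {"dx": 0.02,"dy": 0,"dz": 0,"wx": 0,"wy": 0,"wz": 0},
  {"dx": 0,"dy": 0,"dz": 0,"wx": 0,"wy": 0,"wz": 0},
  {"dx": 0,"dy": 0,"dz": 0,"wx": 0,"wy": 0,"wz": 0},
  {"dx": 0,"dy": 0,"dz": 0,"wx": 0,"wy": 0,"wz": 0},
  {"dx": 0,"dy": 0,"dz": 0,"wx": 0,"wy": 0,"wz": 0},
], fingers=-0.3)

```text
time_s: 33.43
tcp_pos: [0.5705, -0.057, 0.0468]
eef_rot: [141.9, 89.6, -141.5]
contact_force: [-0.8, -0.0, -0.3]
gripper_width: 0.0496
```

```bash
python3 look11.py 26; python3 chk.py 26
```

```text
33.4333 [ 0.5705 -0.057   0.0468] [-0.8295 -0.0066 -0.277 ] [ 0.044  -0.0304 -0.02  ] 0.049556012117596804
TCP along,across,z mm [-77.3  -1.5  46.8]
shares of .02 total dx dy dz: [ -0.6   -0.11 -11.1 ] mm [ -12.    -2.2 -222. ]
turn shares total [-0.04 -0.07 -0.06] deg [-0.19 -0.32 -0.25]
handle rear rel TCP [-38.0203 -37.716  -37.6158]
-36.0 715 b [-12.42   8.82] z 64.5
-30.0 685 b [-12.2    8.71] z 64.48
-24.0 667 b [-12.19   8.45] z 64.53
-18.0 641 b [-11.98   8.92] z 64.48
slopes deg along/across [ 6.9303 -0.1629]
tip far side [94.8543 97.2673 98.6766] [-8.5484  5.5596] ledge end 45
blade past 48: 138 [31.8433 47.0342] [-7.9817  5.6289]
collar top z (side) 123.25760137214704 41
cone top z [180.9791 446.8048]
```

View pics/side26c.png

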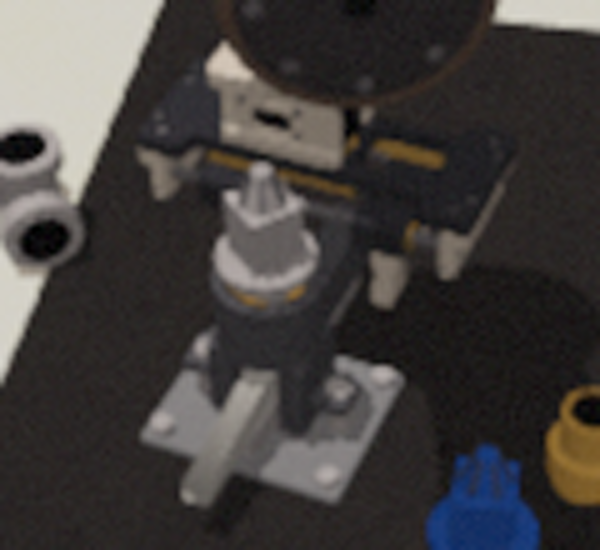

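>>> arm_command([
  {"dx": -0.2,"dy": 0,"dz": 0,"wx": 0,"wy": 0,"wz": 0},
  {"dx": -0.5,"dy": 0,"dz": -0.2,"wx": 0,"wy": 0,"wz": 0},
  {"dx": -0.8,"dy": 0,"dz": -0.4,"wx": 0,"wy": 0,"wz": 0},
  {"dx": -1,"dy": 0,"dz": -0.6,"wx": 0,"wy": 0,"wz": 0},
  {"dx": -1,"dy": 0,"dz": -0.6,"wx": 0,"wy": 0,"wz": 0},
  {"dx": -1,"dy": 0,"dz": -0.4,"wx": 0,"wy": 0,"wz": 0},
  {"dx": -1,"dy": 0,"dz": 0,"wx": 0,"wy": 0,"wz": 0},
  {"dx": -1,"dy": 0,"dz": 0,"wx": 0,"wy": 0,"wz": 0},
  {"dx": -1,"dy": 0,"dz": 0,"wx": 0,"wy": 0,"wz": 0},
  {"dx": -1,"dy": 0,"dz": 0,"wx": 0,"wy": 0,"wz": 0},
  {"dx": -0.8,"dy": 0,"dz": 0.6,"wx": 0,"wy": 0,"wz": 0},
  {"dx": -0.4,"dy": 0,"dz": 1,"wx": 0,"wy": 0,"wz": 0},
  {"dx": 0,"dy": 0,"dz": 0.9,"wx": 0,"wy": 0,"wz": 0},
  {"dx": 0,"dy": 0,"dz": 0.5,"wx": 0,"wy": 0,"wz": 0},
  {"dx": 0,"dy": 0,"dz": 0,"wx": 0,"wy": 0,"wz": 0},
])

```text
time_s: 34.78
tcp_pos: [0.5725, -0.0456, 0.2643]
eef_rot: [-134.7, 89.7, -58.3]
contact_force: [-0.9, -0.8, -0.0]
gripper_width: 0.0572
```

```bash
python3 look11.py 27 wrist side scene; python3 - <<'E'
from h import *
np.set_printoptions(precision=4,suppress=True)
m=load("wrist27"); X,uv=cloud(m,m["d"])
rr=np.hypot(X[:,0]-.5894,X[:,1]-.018)
for a in np.arange(.0215,.0305,.0007):
    k=(rr>a)&(rr<a+.0007)&(X[:,2]>.09)&(X[:,2]<.13)
    if k.sum()>5: print(round(a*1e3,1),k.sum(),np.round(np.percentile(X[k,2]*1e3,[10,25,50,75,90]),2))
k=(rr<.02)&(X[:,2]>.17); print("cone top",X[k].mean(0),k.sum())
k=(rr>.0215)&(rr<.0258)&(X[:,2]>.117)&(X[:,2]<.13); print("collar tilt",np.linalg.lstsq(np.c_[X[k,:2]-[.5894,.018],np.ones(k.sum())],X[k,2],rcond=None)[0])
E
```

```text
34.7833 [ 0.5725 -0.0456  0.2643] [-0.9394 -0.771  -0.0432] [0.0159 0.0111 0.0199] 0.05719517991340066
TCP along,across,z mm [-65.9  -2.1 264.3]
shares of .02 total dx dy dz: [ 10.26  -0.14 -11.64] mm [ 205.2   -2.9 -232.7]
turn shares total [-0.08 -0.04  0.04] deg [-0.36 -0.2   0.2 ]
21.5 56 [123.14 123.36 123.69 124.14 124.43]
22.2 58 [122.17 123.2  123.88 124.5  124.79]
22.9 82 [108.39 122.66 123.69 124.1  124.71]
23.6 75 [108.21 122.37 123.58 124.15 124.57]
24.3 103 [108.34 109.11 123.3  124.05 124.41]
25.0 104 [108.14 109.14 122.97 124.09 124.46]
25.7 135 [108.43 109.45 121.6  123.51 124.12]
26.4 128 [108.33 108.81 119.44 122.72 123.87]
27.1 58 [107.75 108.09 108.59 109.03 109.69]
27.8 67 [107.54 107.98 108.55 109.01 109.58]
28.5 83 [106.66 107.62 108.23 108.68 109.12]
29.2 290 [ 91.71  95.45 100.21 105.43 107.6 ]
29.9 34 [ 92.85  97.2  102.4  105.25 107.11]
cone top [0.5905 0.0222 0.1795] 13
collar tilt [-0.0001  0.0137  0.124 ]
```

View pics/wrist27.png

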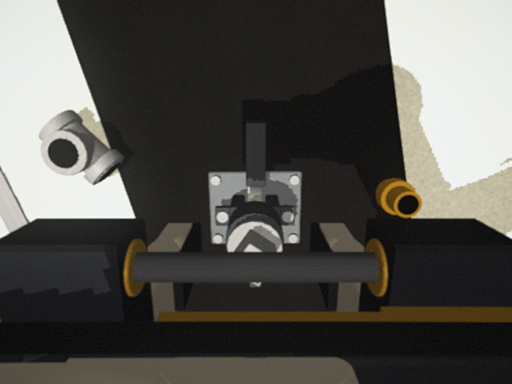

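View pics/side27.png

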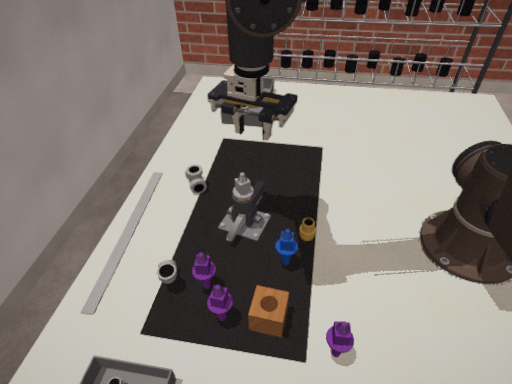

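```bash
python3 -c "
from plant import r
print(r.close_job()); s=r.get_state(); print(s['time_s'],s['contact_force'])"
```

```text
the job is handed in; nothing more can be done
None
the job is handed in; nothing more can be done
```

The job is handed in, at about 35 s of the 69 s. The reamer was seated, released and freed with the drift, and both are left standing in the socket.

- **Seating:** I took the steel reamer from the wooden rest and left the blue and purple look-alikes alone. I twisted it into the bench socket. The highest push I read was 17.8 N, but I only saw force at the end of each move, so a brief higher peak is not ruled out. A sideways force of up to 11 N built up with the push and eased off afterwards. After letting go, the depth image showed the collar's top 6.05 mm above the face. The collar is 6 mm thick, so it was home.
- **Freeing:** I drove the drift along the ledge and through the slot until its tip was about 95 mm past the axis. At times the push reached about 27 N, above the 10 to 20 N described. The arm drifted sideways up to about 5 mm under that load, and I steered it back. The drift did not slip in the grip.
- **Last check, with the gripper clear:** The collar stands about 9 mm above the face. From the tip position I expected about 8.4 mm; either is over the 6 mm needed. The reamer leans about 0.8°, and the drift stayed put. In the last pictures, the tee, elbow and nipple looked to be where they started.

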